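Draw the ring tray out of the showcase with the tray hook

ROBOT

A 6-joint arm with a two-finger parallel gripper is mounted at the origin on the work surface. World frame = base frame: x ahead of the robot, y to its left, z up, the work surface at z = 0. Lengths are in m, angles in rad, forces in N, time in s.
With the tool pointing down it reaches from about 0.35 to 0.775 m from the base axis. Payload 7.3 kg.
Tool frame: the origin (TCP) lies between the finger pads; the fingertips stand 25 mm ahead of it and the grasp point (between the pads) lies 6 mm ahead of it; x points along the fingers, z is the direction in which the jaws open and shut, and the axes are right-handed (so a half turn about x gives the same grasp; the last joint's range is limited). The gripper opens to 92 mm and grips with 3 to 60 N. Pads are 19 mm wide; open, the fingers measure 130 mm over their backs; the gripper's body (75 mm by 190 mm) begins 47 mm behind the grasp point.
Start: joints at [-1.335, 0.342, 1.524, -0, 1.275, -0.146], TCP at [0.196, -0.487, 0.214] pointing down, gripper open.
Joint ranges: [-2.53, 2.53], [-0.77, 2.02], [0.04, 2.7], [-1, 4.14], [0.28, 2.66], [-3.11, 3.11]. Speed limits (rad/s): [2.57, 2.57, 3.14, 3.14, 3.14, 3.14].

INTERFACE

Orientations are given as a 3x3 rotation matrix whose columns are the frame's x, y, z axes.
In Python, from station import bot gives the robot as it stands.
- The arm moves only by the tool apply_moves, never from a script. Its argument "commands" is a list of rows, each an object with "travel": the shift along the tool's x, y, z in m, a list of three; "rot": the turn, a rotation vector about the tool's x, y, z in rad, a list of three. In form: [{"travel": [x, y, z], "rot": [rx, ry, rz]}, ...]. A call has 1 to 10 rows; each row is the pose to reach, as a shift and turn from the pose measured when the call began, along the tool's axes at that moment; what a row does not reach only later rows make up. A row lasts 1/12 s, in which the tool goes at most 41.7 mm and 7.16 degrees, less where a joint would pass 70% of its speed; a pose out of reach is approached as far as the arm can. A call with a gripper value outside its range is refused whole. "gripper" is the finger opening in m, from 0 to 0.0918, set as the call begins (left out, the last holds). The fingers move at their own pace and stop on an object; "force" is the grip in N (left out, the last holds). Time passes only in rows, so rows that repeat a pose let the fingers close. It gives the time, the measured TCP pose, the force and the opening at its end, in the units of the state.
- bot.sense(): the state, without advancing time (a new reading comes with each control period).
- bot.capture(name): name is "side" or "top"; returns a dict with "color" (384x512x3 uint8, blue, green, red), "range_z" (384x512 float32, m along the optical axis (not along the pixel's ray), 0 where there is no reading), "intrinsics" (3x3 intrinsics, pixels), "world_to_cam" (4x4, takes a point from world to camera coordinates). Camera axes: x right, y down, z forward; pixel columns grow to the right and rows downward; lengths in m; the calibration is good to about 2 mm. A picture is of the moment at which its call begins.
- bot.hand_in(): hands the job in, once; it reports no verdict.
The state is a dict: "t": time; "joints": joint angles; "dq": joint speeds; "tau": joint torques, N m; "ee_pos": TCP position; "tool_rot": TCP orientation; "wrist_force": force on the tool from outside, world axes, zero at the start; "wrist_torque": the same for the moment, N m; "width": finger opening in m.
Only numpy, scipy, OpenCV 4.12 (cv2) and the standard library are available. Lean on these libraries where they do the work, as an engineer would, in place of code of your own. Each camera call takes 0.05 s, during which the arm holds its last target. There are 200 camera calls.

TASK

A customer wants to see the ring tray that has been pushed to the back of the showcase, under the clear cover: take the tray hook from its cradle, drop it into the tray's brass handle and draw the tray out along its guide rails until its front bears firmly and squarely on both stop blocks, by feel and without hauling on them. Then unhook and put the hook back in its cradle, leaving the tray on its stop. Move the tray with the hook only, keep its ring cones standing, and do not bump the showcase or disturb the other things on the counter.

Things in the scene. Friction and masses are not known exactly. Their poses are not given: they have to be found in the camera images.
- case: Fixed showcase, open towards the robot. Origin: under the centre of its base board, on the counter; +x to its closed back, y across. Wooden board 340 (x) x 240 (y) x 8 mm thick; guide rails along x, inner faces at y +-105, tops 20 mm above the counter. The tray slides on the board between the rails.
- case_mouth (a point): Middle of the near edge of the clear cover's top panel, underside, 115 mm above the counter, at case x = -85 mm. The brass-edged acrylic cover (4 mm thick, side walls at y +-116 mm, back wall) stands over the case from here to its back; nothing covers the board on the robot's side of it. Axes as the case's.
- tray: Loose wooden ring tray under the cover, 150 (x) x 196 (y) x 26 mm high, 0.6 to 0.95 kg; takes roughly 2 to 9 N to slide. Origin: centre of its underside, on the base board; -x is its front (handle side, to the robot). 7 mm side play between the rails, so it may lie askew. Two ring cones stand near its front, three ring rolls lie behind.
- tray_handle (a point): Middle of the cross bar of the tray's brass D-handle: bar 6 mm thick, 70 mm long, level, 19 mm above the tray's underside (27 mm above the counter), 34 mm in front of the tray's front wall (109 mm before its origin). Opening between bar and wall 31 (x) x 64 mm (y), clear down to the board. Axes as the tray's.
- tray_front (a point): On the outer face of the tray's front wall, mid-width, 12 mm above the tray's underside; axes as the tray's.
- stop_zone (a point): On the board's top, mid-width, at case x = -92.5 mm; axes as the case's. The tray stop is clamped to the rails here, anywhere within 22.5 mm either way along x; where exactly is not measured. It is two rubber-faced aluminium blocks, 24 mm high, 34 wide, at y +-83 mm, square to the case; the tray's front bears on their +x faces. The pull rises on contact. 3 to 6 N on each block is firm; 12 N shifts it.
- hook: The whole tray hook, loose, 0.14 kg; origin and axes as hook_handle.
- hook_handle (a point): Centre of the hook's dark wooden handle, to be gripped: 120 mm long (x), 20 wide, flat-sided (y), 24 high (z). An 8 mm steel rod runs on along its axis to x = 140 mm, then turns straight down; lowest point, a toe bent 6 mm back to the handle, 48 mm below the axis. In the cradle it lies level, axis 65 mm above the counter, rod pointing away from the robot.
- hook_end (a point): Centre line of the hook's 8 mm thick down-turned leg, 140 mm ahead (x) of the handle's centre and 38 mm below the handle's axis.
- cradle: Fixed wooden cradle for the hook, beside the showcase. Origin: centre of its underside; x along the hook. Base 130 x 60 x 8 mm; uprights at x +-48 mm, 12 mm thick (84 mm of handle free between them), each with a notch 28 mm wide, its floor 53 mm above the counter, flared prongs ending at 74 mm.
- cone_a: Cream ring cone, 38 mm foot, 58 mm high, loose (60 g), standing on the tray floor left (+y) of the handle; origin under its foot, z up.
- cone_b: The same ring cone, right (-y) of the handle.
- ring_box: Bystander: open ring box, 64 x 64 mm, 90 mm high with its lid up; origin under its centre.
- bangle_stand: Bystander: T-shaped bangle stand, 90 mm foot, 140 mm wide, 128 mm high; origin under its foot.
- watch_stand: Bystander: T-shaped watch stand, the same size; origin under its foot.
Not all that is in view belongs to the job. Of the things like the hook, leave any that is orange; of the rest the larger one is meant.

How it is judged:
By the outcome, as a careful person would: the job done as asked, in the order asked, and still so for the second after the job is handed in, with the robot touching nothing.
It also fails if it takes over 67 s, if anything falls off the work surface, if the arm or the gripper's body presses on something with over 40 N, if the wrist force passes 120 N, or if a joint passes its speed limit or range.

## Working session

There is one attempt and no reset: what is moved stays moved. The work goes in short steps, Python scripts to look and compute and a tool call to move; the robot and the scene stay as the last step left them, time stands still between calls to the robot, and variables do not carry over. Pictures are saved under pics/ and viewed, about 8 in all and at most 12, crops included, and the job is handed in when it is done.

Besides the shell and the picture viewer there is one more tool, called after "Call:" as a command line: name --argument value ..., lists and objects as JSON in quotes. apply_moves: Moves the arm, as the interface text tells. Its arguments: {"type":"object","properties":{"commands":{"type":"array"},"gripper":{"type":"number"},"force":{"type":"number"}},"required":["commands"]}

```bash
mkdir -p pics; ls; cat > h.py <<'E'
import numpy as np, cv2
from station import bot
def cap(n):
    c=bot.capture(n); np.savez('/tmp/%s.npz'%n,**{k:np.array(v) for k,v in c.items()}); return c
def load(n): return dict(np.load('/tmp/%s.npz'%n))
def cloud(c):
    z=c['range_z']; K=c['intrinsics']; v,u=np.indices(z.shape)
    P=np.stack([(u-K[0,2])/K[0,0]*z,(v-K[1,2])/K[1,1]*z,z],-1)
    T=np.linalg.inv(c['world_to_cam']); W=P@T[:3,:3].T+T[:3,3]; W[z==0]=np.nan; return W
def proj(c,p):
    T=c['world_to_cam']; q=T[:3,:3]@np.array(p)+T[:3,3]; q=c['intrinsics']@q; return q[:2]/q[2]
def ray(c,u,v,h):
    "world point on plane z=h"
    T=np.linalg.inv(c['world_to_cam']); K=c['intrinsics']
    d=T[:3,:3]@np.array([(u-K[0,2])/K[0,0],(v-K[1,2])/K[1,1],1]); o=T[:3,3]; return o+d*(h-o[2])/d[2]
E
python3 - <<'E'
from h import *
print(bot.sense())
for n in('side','top'):
    c=cap(n); cv2.imwrite('pics/%s0.png'%n,cv2.resize(c['color'],(800,600))); T=np.linalg.inv(c['world_to_cam']); print(n,T.round(3),c['intrinsics'])
E
```

```text
pics
{'t': 0.0, 'joints': array([-1.33502405e+00,  3.42714534e-01,  1.52501144e+00,  6.78569112e-06,
        1.27543360e+00, -1.46023588e-01]), 'dq': array([0.0013783 , 0.00039159, 0.00112184, 0.00025449, 0.00135853,
       0.0008496 ]), 'tau': array([ 4.66926358e-04, -4.31242526e+01, -2.44216150e+01,  7.18640070e-02,
        5.60111320e-02, -1.38967848e-04]), 'ee_pos': array([ 0.19551678, -0.48676563,  0.2130512 ]), 'tool_rot': array([[-3.59709320e-04,  9.27997797e-01,  3.72585506e-01],
       [ 1.52508023e-03,  3.72585605e-01, -9.27996574e-01],
       [-9.99998772e-01,  2.34413773e-04, -1.54929361e-03]]), 'wrist_force': array([-0.17663353, -0.38166372,  0.3209892 ]), 'wrist_torque': array([-0.03502675,  0.02214582, -0.04190414]), 'width': 0.09161434530335062}
side [[ 0.747 -0.502  0.435 -0.108]
 [-0.664 -0.565  0.489 -0.734]
 [ 0.    -0.655 -0.756  1.159]
 [ 0.     0.     0.     1.   ]] [[413.21022958   0.         252.31014184]
 [  0.         413.21022958 193.42372146]
 [  0.           0.           1.        ]]
top [[ 0.059 -0.976  0.209  0.29 ]
 [-0.998 -0.058  0.01  -0.046]
 [ 0.002 -0.209 -0.978  1.235]
 [ 0.     0.     0.     1.   ]] [[364.52731547   0.         252.23782281]
 [  0.         364.52731547 194.06008962]
 [  0.           0.           1.        ]]
```

View pics/side0.png

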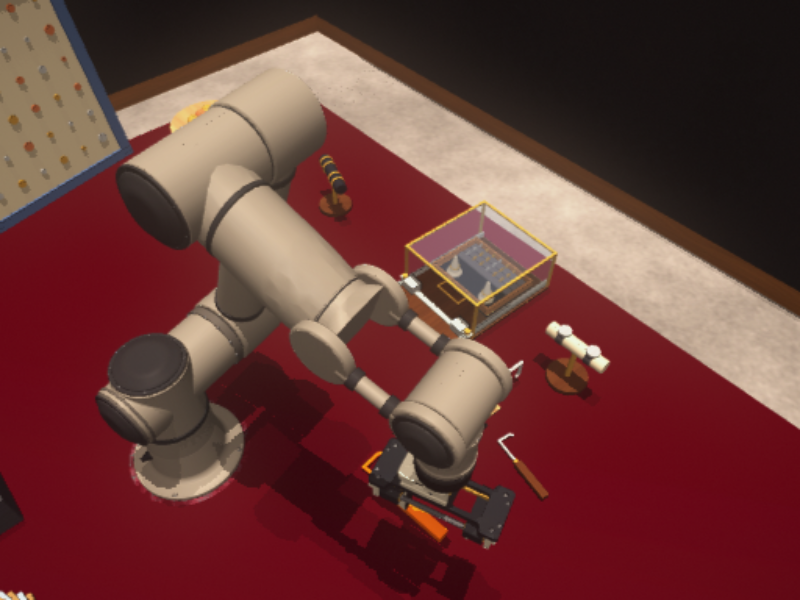

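View pics/top0.png

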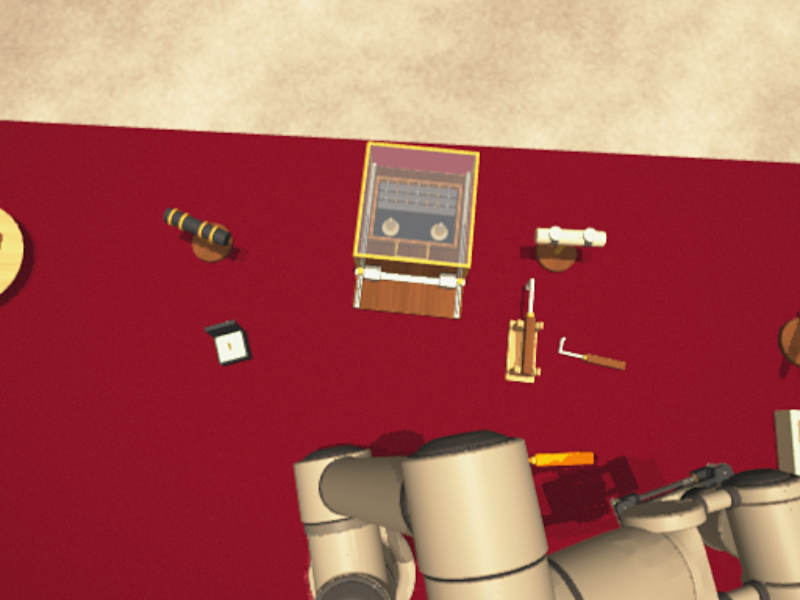

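The top view shows the case at (415,230) with the tray at its back and the handle near (412,250). There are three hook-like things: one in the cradle at (528,335), a smaller one lying at (595,355), and an orange one at (560,460). The cradle hook is the larger of the two that aren't orange, so it's the one meant. I'll confirm that in a crop and measure.

```bash
python3 - <<'E'
from h import *
c=load('top'); im=c['color']; W=cloud(c)
a=cv2.resize(im[85:210,222:312],None,fx=4.6,fy=4.6,interpolation=cv2.INTER_CUBIC)
b=cv2.resize(im[170:250,312:405],None,fx=4.1,fy=4.1,interpolation=cv2.INTER_CUBIC)
o=np.zeros((580,800,3),np.uint8); o[:a.shape[0],:a.shape[1]]=a; o[:b.shape[0],416:416+b.shape[1]]=b; cv2.imwrite('pics/crop1.png',o)
# hook handle: points z 0.06..0.09 in cradle region
R=np.zeros(im.shape[:2],bool); R[175:250,318:352]=1
z=W[...,2]; m=R&(z>0.068)&(z<0.09); p=W[m]; print(len(p),p[:,2].mean())
m2=R&(z>0.074)&(z<0.085); p=W[m2]; v,u=np.nonzero(m2); print(len(p),u.min(),u.max(),v.min(),v.max(),p.min(0),p.max(0))
ce,s,ang=cv2.minAreaRect(p[:,:2].astype(np.float32)); print(ce,s,ang, cv2.fitLine(p[:,:2].astype(np.float32),cv2.DIST_L2,0,.01,.01).ravel())
for vv in range(176,246,5):
    print(vv,[(uu,round(float(z[vv,uu])*1000)) for uu in range(322,350,2)])
E
```

```text
325 0.07547156949419657
222 330 346 203 239 [ 0.40781754 -0.33774571  0.07401651] [ 0.52575911 -0.28805032  0.08221909]
(0.46683213114738464, -0.3129321038722992) (0.04838233441114426, 0.11819977313280106) 89.21954345703125 [ 0.998471   -0.05527781  0.46538353 -0.31479377]
176 [(322, 3), (324, 1), (326, 1), (328, -3), (330, 0), (332, -4), (334, 2), (336, -2), (338, 0), (340, 1), (342, -4), (344, -2), (346, 2), (348, 1)]
181 [(322, -3), (324, -1), (326, 5), (328, 0), (330, 3), (332, 1), (334, -1), (336, -2), (338, 46), (340, 69), (342, 1), (344, 2), (346, 2), (348, 1)]
186 [(322, -1), (324, -1), (326, 4), (328, 1), (330, -2), (332, 0), (334, 1), (336, -1), (338, -1), (340, 73), (342, 2), (344, 0), (346, 2), (348, -2)]
191 [(322, 1), (324, -4), (326, -5), (328, -3), (330, 0), (332, 1), (334, 2), (336, 2), (338, 4), (340, 66), (342, 0), (344, 2), (346, -3), (348, 3)]
196 [(322, -3), (324, -3), (326, -1), (328, 0), (330, 2), (332, 3), (334, 2), (336, 2), (338, 2), (340, 71), (342, -2), (344, -1), (346, 2), (348, 5)]
201 [(322, 3), (324, -1), (326, -1), (328, -2), (330, 2), (332, 1), (334
[... 607 characters left out ...]
 (334, 6), (336, 80), (338, 75), (340, 76), (342, 12), (344, -3), (346, -1), (348, -1)]
226 [(322, -6), (324, 0), (326, 12), (328, 13), (330, 7), (332, 9), (334, 57), (336, 76), (338, 79), (340, 75), (342, 8), (344, 2), (346, -6), (348, 2)]
231 [(322, 1), (324, -3), (326, 9), (328, 13), (330, 10), (332, 5), (334, 63), (336, 76), (338, 75), (340, 78), (342, 9), (344, -5), (346, -2), (348, 0)]
236 [(322, 0), (324, 8), (326, 10), (328, 46), (330, 78), (332, 66), (334, 68), (336, 77), (338, 80), (340, 78), (342, 66), (344, 74), (346, -1), (348, -2)]
241 [(322, 1), (324, 9), (326, 7), (328, 7), (330, 8), (332, 9), (334, 4), (336, 9), (338, 10), (340, 16), (342, -3), (344, -3), (346, 0), (348, 0)]
```

View pics/crop1.png

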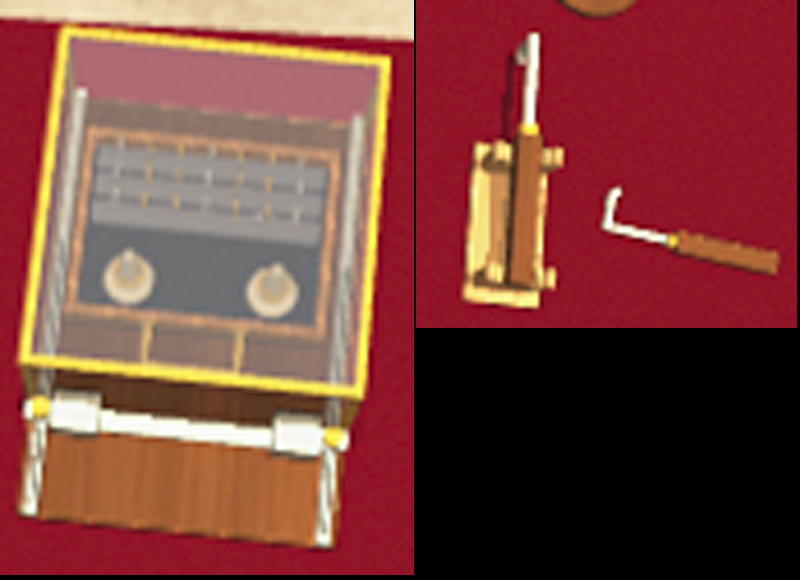

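The crop confirms the choice: the cradle hook is clearly larger than the one on the cloth. The tray sits close to square, and its handle lies just behind the brass front edge. Next I'll turn these pixels into positions.

```bash
python3 - <<'E'
from h import *
c=load('top'); W=cloud(c)
A=lambda x,y:(222+x/4.6-.4,85+y/4.6-.4)
B=lambda x,y:(312+(x-416)/4.1-.4,170+y/4.1-.4)
r=lambda uv,h:ray(c,*uv,h)
f=r(B(529,128),.077);b=r(B(524,288),.077);t=r(B(532,36),.069)
print('handle front/back/rod tip',f.round(4),b.round(4),t.round(4),np.linalg.norm(f-b),np.degrees(np.arctan2(*(f-b)[[1,0]])),np.degrees(np.arctan2(*(t-b)[[1,0]])))
cov=[r(A(*p),.118) for p in((62,30),(388,60),(361,395),(22,360))]
for p in cov: print('cover',p.round(4))
print('w',np.linalg.norm(cov[0]-cov[1]),np.linalg.norm(cov[2]-cov[3]),np.linalg.norm(cov[0]-cov[3]))
bl,br=r(A(20,515),.02),r(A(334,545),.02); print('board front',bl.round(4),br.round(4),np.linalg.norm(bl-br))
ya=lambda a,b:np.degrees(np.arctan2(*( (a-b)[[1,0]]))) 
print('yaw', ya(cov[0],cov[3]),ya(cov[1],cov[2]),ya(cov[3],cov[2])-90,ya(bl,br)-90)
T=[r(A(*p),.034) for p in((90,128),(340,152),(322,337),(66,310))]
for p in T: print('tray',p.round(4))
print('sizes',np.linalg.norm(T[0]-T[1]),np.linalg.norm(T[0]-T[3]),'yaw',ya(T[0],T[3]),ya(T[1],T[2]),ya(T[3],T[2])-90)
# stop bar heights
for x,y in((76,412),(298,435),(150,422),(190,426),(230,430),(36,408),(335,438)):
    u,v=A(x,y); u,v=int(round(u)),int(round(v)); print((x,y),W[v-1:v+2,u-1:u+2].reshape(-1,3).round(3)[[1,4,7]].tolist())
E
```

```text
handle front/back/rod tip [ 0.5319 -0.3162  0.077 ] [ 0.4057 -0.3135  0.077 ] [ 0.6093 -0.3198  0.069 ] 0.12625676067473157 -1.2503488749974716 -1.7927734400102253
cover [0.8761 0.0434 0.118 ]
cover [ 0.8666 -0.1933  0.118 ]
cover [ 0.6144 -0.1817  0.118 ]
cover [0.6257 0.054  0.118 ]
w 0.23691046373947472 0.23597404664835622 0.25060676940872617
board front [0.5359 0.0555 0.02  ] [ 0.527  -0.1773  0.02  ] 0.23294531402980867
yaw -2.4325684407743906 -2.64570142402506 -2.7340204672344726 -2.1800455642683687
tray [0.8395 0.023  0.034 ]
tray [ 0.8312 -0.1698  0.034 ]
tray [ 0.6821 -0.1613  0.034 ]
tray [0.6919 0.0314 0.034 ]
sizes 0.19292646126946553 0.14785654512885452 yaw -3.2764085102811054 -3.2412644588599493 -2.9051989173433697
(76, 412) [[0.618, 0.019, 0.033], [0.614, 0.019, 0.035], [0.611, 0.019, 0.031]]
(298, 435) [[0.611, -0.145, 0.028], [0.606, -0.145, 0.035], [0.603, -0.145, 0.031]]
(150, 422) [[0.621, -0.035, 0.006], [0.617, -0.036, 0.008], [0.613, -0.036, 0.011]]
(190, 426) [[0.619, -0.067, 0.006], [0.614, -0.067, 0.011], [0.61, -0.067, 0.012]]
(230, 430) [[0.618, -0.098, 0.005], [0.613, -0.098, 0.011], [0.61, -0.099, 0.007]]
(36, 408) [[0.622, 0.051, 0.023], [0.616, 0.05, 0.031], [0.613, 0.05, 0.029]]
(335, 438) [[0.607, -0.172, 0.036], [0.605, -0.173, 0.032], [0.599, -0.172, 0.039]]
```

Call:
apply_moves --commands '[{"travel":[0,0.04,-0.007],"rot":[0.1,0,0]},{"travel":[0.01,0.08,-0.015],"rot":[0.2,0,0]},{"travel":[0.02,0.12,-0.022],"rot":[0.3,0,0]},{"travel":[0.03,0.16,-0.03],"rot":[0.408,0,0]},{"travel":[0.04,0.2,-0.037],"rot":[0.408,0,0]},{"travel":[0.05,0.24,-0.044],"rot":[0.408,0,0]},{"travel":[0.06,0.28,-0.052],"rot":[0.408,0,0]},{"travel":[0.06,0.316,-0.0585],"rot":[0.408,0,0]},{"travel":[0.06,0.316,-0.0585],"rot":[0.408,0,0]},{"travel":[0.06,0.316,-0.0585],"rot":[0.408,0,0]}]' --gripper 0.0918

```text
t: 0.93
ee_pos: [0.468, -0.3131, 0.1525]
tool_rot: [[-0.001, 1.0, -0.022], [0.002, -0.022, -1.0], [-1.0, -0.001, -0.002]]
wrist_force: [-0.7, -0.2, -0.5]
width: 0.0923
```

```bash
cat >> h.py <<'E'
def st(tgt=None,yaw=None):
    "print state; tgt = world grasp target for TCP -> tool travel; yaw = wanted direction (deg) of hook axis (tool y)"
    s=bot.sense(); R=s['tool_rot']; y=np.degrees(np.arctan2(R[1,1],R[0,1]))
    print('t',round(s['t'],2),'p',s['ee_pos'].round(4),'yaw %.2f'%y,'tilt',R[:2,0].round(4),'F',s['wrist_force'].round(2),'M',s['wrist_torque'].round(2),'w %.4f'%s['width'])
    if tgt is not None: print('travel',(R.T@(np.array(tgt)-s['ee_pos'])).round(4),'rotx',None if yaw is None else round(np.radians(y-yaw),4))
    return s
E
python3 - <<'E'
from h import *
s=st([.467,-.315,.069],-1.6)
for n in('side','top'): cap(n)
c=load('side'); W=cloud(c); cv2.imwrite('pics/side1.png',cv2.resize(c['color'][120:250,220:400],(800,578),interpolation=cv2.INTER_CUBIC))
E
```

```text
t 0.93 p [ 0.468  -0.3131  0.1525] yaw -1.27 tilt [-0.0014  0.0021] F [-0.71 -0.16 -0.51] M [0.01 0.04 0.03] w 0.0923
travel [ 0.0835 -0.0009  0.0021] rotx 0.0057
```

View pics/side1.png

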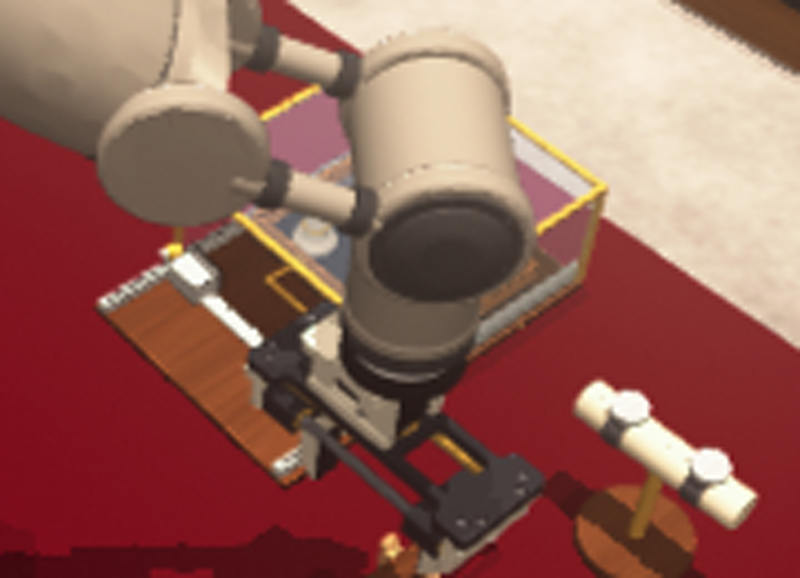

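The arm hides part of the case here, so I'll use the first side picture for the handle. Next step is to descend and grip.

Call:
apply_moves --commands '[{"travel":[0.03,-0.001,0.002],"rot":[0.0057,0,0]},{"travel":[0.05,-0.001,0.002],"rot":[0.0057,0,0]},{"travel":[0.065,-0.001,0.002],"rot":[0.0057,0,0]},{"travel":[0.075,-0.001,0.002],"rot":[0.0057,0,0]},{"travel":[0.0835,-0.001,0.002],"rot":[0.0057,0,0]},{"travel":[0.0835,-0.001,0.002],"rot":[0.0057,0,0]},{"travel":[0.0835,-0.001,0.002],"rot":[0.0057,0,0]}]'

```text
t: 1.62
ee_pos: [0.465, -0.3174, 0.0698]
tool_rot: [[-0.001, 0.999, -0.033], [0.001, -0.033, -0.999], [-1.0, -0.001, -0.001]]
wrist_force: [0.0, -0.2, 0.3]
width: 0.0919
```

Call:
apply_moves --commands '[{"travel":[0,0,0],"rot":[0,0,0]},{"travel":[0,0,0],"rot":[0,0,0]},{"travel":[0,0,0],"rot":[0,0,0]},{"travel":[0,0,0],"rot":[0,0,0]},{"travel":[0,0,0],"rot":[0,0,0]},{"travel":[0,0,0],"rot":[0,0,0]}]' --gripper 0.0 --force 45

```text
t: 2.12
ee_pos: [0.4651, -0.3174, 0.07]
tool_rot: [[-0.001, 0.999, -0.032], [0.001, -0.032, -0.999], [-1.0, -0.001, -0.001]]
wrist_force: [-0.3, 0.3, -0.1]
width: 0.0566
```

```bash
python3 - <<'E'
from h import *
s=st()
im=cv2.imread('pics/side0.png'); cv2.imwrite('pics/side0c.png',cv2.resize(im[200:345,390:570],(800,644))[:600])
E
```

```text
t 2.12 p [ 0.4651 -0.3174  0.07  ] yaw -1.86 tilt [-0.0008  0.001 ] F [-0.28  0.32 -0.11] M [ 0.01  0.04 -0.03] w 0.0566
```

View pics/side0c.png

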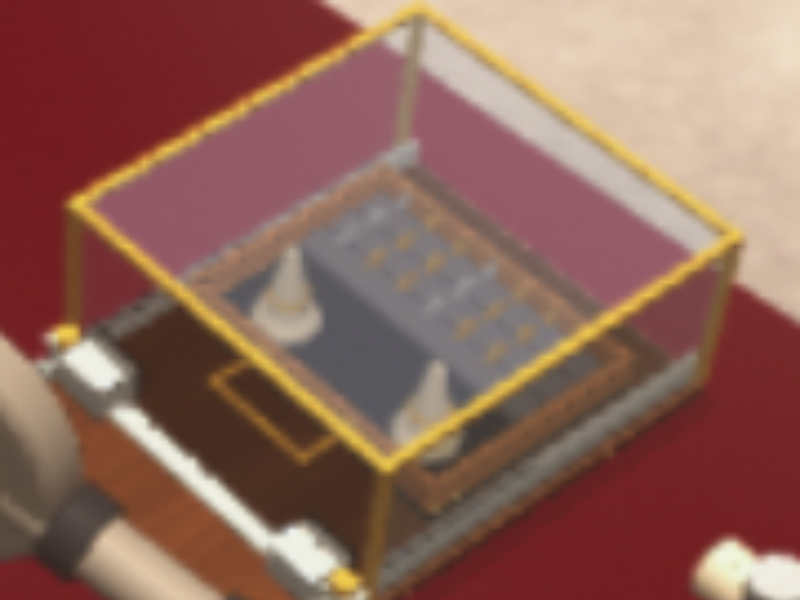

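Call:
apply_moves --commands '[{"travel":[0.001,0.002,-0.0022],"rot":[-0.004,0,0]},{"travel":[0.001,0.002,-0.0022],"rot":[-0.004,0,0]},{"travel":[0.001,0.002,-0.0022],"rot":[-0.004,0,0]},{"travel":[0.001,0.002,-0.0022],"rot":[-0.004,0,0]},{"travel":[0.001,0.002,-0.0022],"rot":[-0.004,0,0]},{"travel":[0.001,0.002,-0.0022],"rot":[-0.004,0,0]},{"travel":[0.001,0.002,-0.0022],"rot":[-0.004,0,0]},{"travel":[0.001,0.002,-0.0022],"rot":[-0.004,0,0]},{"travel":[0.001,0.002,-0.0022],"rot":[-0.004,0,0]}]' --gripper 0.0 --force 50

```text
t: 2.87
ee_pos: [0.4671, -0.3152, 0.069]
tool_rot: [[-0.001, 1.0, -0.028], [0.001, -0.028, -1.0], [-1.0, -0.001, -0.001]]
wrist_force: [0.4, 0.3, -0.5]
width: 0.0005
```

```bash
python3 - <<'E'
from h import *
st()
c=load('side')
S=lambda x,y:((390+x/4.444)*.64-.2,(200+y/4.444)*.64-.2)
def lst(n,h,*ps):
    for p in ps: print(n,ray(c,*S(*p),h).round(4))
lst('bar ends outer',.027,(215,382),(305,458))
lst('block L faces top(+x edge)',.032,(132,375),(78,335))
lst('block R',.032,(348,562),(290,522))
lst('cover front top',.118,(72,202),(388,467))
lst('strip',.010,(190,450),(110,400),(250,540))
t=load('top'); z=cloud(t)
A=lambda x,y:(222+x/4.6-.4,85+y/4.6-.4)
for p in((148,360),(146,325),(240,335),(238,368)): print('top handle legs',ray(t,*A(*p),.027).round(4))
for p in((56,392),(98,396),(275,416),(322,420)): print('block +x edge top',ray(t,*A(*p),.032).round(4))
E
```

```text
t 2.87 p [ 0.4671 -0.3152  0.069 ] yaw -1.63 tilt [-0.0009  0.0011] F [ 0.41  0.27 -0.53] M [ 0.08 -0.04  0.01] w 0.0005
bar ends outer [ 0.6559 -0.0315  0.027 ]
bar ends outer [ 0.6535 -0.1012  0.027 ]
block L faces top(+x edge) [ 0.623  -0.0016  0.032 ]
block L faces top(+x edge) [0.6212 0.0391 0.032 ]
block R [ 0.617  -0.1671  0.032 ]
block R [ 0.6137 -0.1293  0.032 ]
cover front top [0.6272 0.0522 0.118 ]
cover front top [ 0.6179 -0.1824  0.118 ]
strip [ 0.6234 -0.0472  0.01  ]
strip [0.6159 0.0072 0.01  ]
strip [ 0.6038 -0.1123  0.01  ]
top handle legs [ 0.6586 -0.0322  0.027 ]
top handle legs [ 0.686  -0.0291  0.027 ]
top handle legs [ 0.6823 -0.1003  0.027 ]
top handle legs [ 0.6564 -0.1     0.027 ]
block +x edge top [0.6283 0.0346 0.032 ]
block +x edge top [0.6271 0.0032 0.032 ]
block +x edge top [ 0.6195 -0.1289  0.032 ]
block +x edge top [ 0.6185 -0.1638  0.032 ]
```

The fingers closed to nothing, so I need to look.

```bash
python3 - <<'E'
from h import *
c=cap('side'); d=cap('top'); T=c['world_to_cam']
u,v=proj(c,[.48,-.31,.06]).astype(int); print(u,v)
a=cv2.resize(c['color'][v-60:v+60,u-60:u+60],(400,400),interpolation=cv2.INTER_CUBIC)
u,v=proj(d,[.50,-.31,.06]).astype(int); print(u,v)
b=cv2.resize(d['color'][v-50:v+50,u-50:u+50],(400,400),interpolation=cv2.INTER_CUBIC)
cv2.imwrite('pics/g1.png',np.hstack([a,b]))
E
```

```text
302 252
335 211
```

View pics/g1.png

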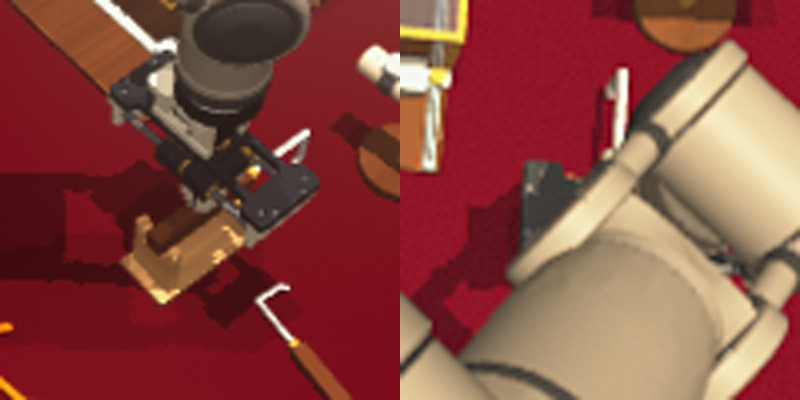

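```bash
python3 - <<'E'
from h import *
c=load('side'); W=cloud(c); u0,v0=302-60,252-60
# crop px -> px
def at(x,y): 
    u,v=int(u0+x/400*120),int(v0+y/400*120); return W[v,u].round(3).tolist()
for p in((165,235),(180,225),(195,215),(205,205),(195,195),(190,180),(205,190),(215,205),(225,195),(240,185),(295,140),(285,150),(140,225),(245,170),(120,110),(205,150)): print(p,at(*p))
d=load('top'); 
for n,p in dict(top=[.467,-.315,.077],tcp=[.467,-.315,.069],tip=[.467,-.315,.044],leg=[.605,-.319,.065]).items(): print(n,((proj(c,p)-[u0,v0])*400/120).round())
E
```

```text
(165, 235) [0.42, -0.317, 0.078]
(180, 225) [0.439, -0.319, 0.076]
(195, 215) [0.456, -0.32, 0.077]
(205, 205) [0.456, -0.329, 0.103]
(195, 195) [0.431, -0.335, 0.153]
(190, 180) [0.431, -0.329, 0.167]
(205, 190) [0.431, -0.344, 0.168]
(215, 205) [0.464, -0.334, 0.101]
(225, 195) [0.477, -0.334, 0.104]
(240, 185) [0.447, -0.369, 0.19]
(295, 140) [0.593, -0.322, 0.066]
(285, 150) [0.577, -0.324, 0.067]
(140, 225) [0.414, -0.293, 0.071]
(245, 170) [0.482, -0.346, 0.151]
(120, 110) [0.436, -0.237, 0.17]
(205, 150) [0.443, -0.329, 0.199]
top [198. 203.]
tcp [197. 207.]
tip [195. 222.]
leg [299. 132.]
```

Call:
apply_moves --commands '[{"travel":[-0.005,0,0],"rot":[0,0,0]},{"travel":[-0.01,0,0],"rot":[0,0,0]},{"travel":[-0.015,0,0],"rot":[0,0,0]},{"travel":[-0.015,0,0],"rot":[0,0,0]},{"travel":[-0.015,0,0],"rot":[0,0,0]}]'

```text
t: 3.38
ee_pos: [0.4674, -0.3155, 0.0847]
tool_rot: [[0.0, 1.0, -0.028], [0.0, -0.028, -1.0], [-1.0, 0.0, -0.0]]
wrist_force: [0.4, -0.2, 0.1]
width: 0.0006
```

```bash
python3 - <<'E'
from h import *
st()
c=cap('side'); W=cloud(c)
R=(abs(W[...,1]+.318)<.014)&(W[...,0]>.40)&(W[...,0]<.62)&(W[...,2]>.05)&(W[...,2]<.1)
p=W[R]
for a in np.arange(.40,.62,.02):
    q=p[(p[:,0]>a)&(p[:,0]<a+.02)]
    if len(q): print(round(a,2),len(q),np.median(q[:,2]).round(4),q[:,2].max().round(4),np.median(q[:,1]).round(4))
E
```

```text
t 3.38 p [ 0.4674 -0.3155  0.0847] yaw -1.63 tilt [0.0001 0.0002] F [ 0.4  -0.16  0.09] M [-0.01  0.02  0.04] w 0.0006
0.4 49 0.0699 0.0797 -0.3176
0.42 51 0.0753 0.0811 -0.3188
0.44 50 0.0755 0.0998 -0.3198
0.46 39 0.074 0.0968 -0.3235
0.48 17 0.0677 0.0785 -0.3259
0.5 13 0.0762 0.0799 -0.3258
0.52 16 0.072 0.0781 -0.3222
0.54 9 0.0677 0.0702 -0.3209
0.58 14 0.066 0.0712 -0.3239
0.6 11 0.0661 0.0712 -0.3242
```

```bash
python3 - <<'E'
from h import *
c=load('side'); W=cloud(c); s=bot.sense()
u,v=proj(c,s['ee_pos']); print('tcp px',u,v)
tip=s['ee_pos']+[0,0,-.025]; print('tip px',proj(c,tip))
for vv in range(int(v)-16,int(v)+18,2):
    print(vv,[tuple((W[vv,uu]*1000).round().astype(int).tolist()) if W[vv,uu,2]==W[vv,uu,2] else None for uu in range(int(u)-6,int(u)+12,3)])
im=cv2.resize(c['color'][int(v)-55:int(v)+45,int(u)-65:int(u)+65],(780,600),interpolation=cv2.INTER_CUBIC)
cv2.imwrite('pics/g2.png',im)
E
```

```text
tcp px 301.7298637798279 251.5482035590123
tip px [301.00096118 255.95310517]
235 [(440, -302, 184), (446, -309, 185), (442, -322, 203), (442, -332, 213), (454, -334, 204), (461, -338, 202)]
237 [(434, -308, 185), (442, -313, 183), (446, -320, 188), (441, -334, 206), (448, -339, 205), (465, -337, 187)]
239 [(432, -311, 181), (434, -320, 189), (440, -326, 189), (441, -335, 198), (444, -343, 204), (458, -343, 191)]
241 [(431, -313, 174), (431, -323, 185), (434, -331, 190), (445, -333, 183), (441, -346, 200), (444, -354, 206)]
243 [(524, -241, -7), (430, -325, 178), (430, -335, 188), (438, -340, 187), (444, -345, 187), (441, -357, 203)]
245 [(515, -249, -2), (457, -305, 119), (431, -335, 178), (431, -346, 191), (443, -348, 181), (459, -346, 163)]
247 [(508, -255, 0), (458, -306, 108), (432, -336, 168), (432, -346, 180), (438, -352, 180), (503, -318, 76)]
249 [(502, -262, 2), (509, -268, 2), (457, -319, 113), (455, -331, 128), (465, -334, 122), (439, -362, 181)]
251 [(497, -266, 1), (503, -274, 3), (457, -320, 104), (456, -331, 117), (484, -322, 78), (436, -366, 178)]
253 [(492, -272, 0), (457, -310, 81), (468, -313, 73), (473, -320, 76), (482, -325, 72), (496, -326, 59)]
255 [(449, -306, 72), (454, -313, 76), (463, -318, 72), (467, -326, 78), (481, -327, 63), (508, -320, 28)]
257 [(442, -312, 77), (447, -320, 80), (457, -323, 73), (471, -324, 60), (505, -312, 9), (509, -321, 15)]
259 [(437, -317, 75), (442, -325, 80), (458, -324, 62), (492, -311, 10), (501, -316, 7), (509, -322, 6)]
261 [(433, -321, 74), (445, -324, 64), (481, -308, 6), (488, -315, 7), (492, -324, 13), (501, -329, 9)]
263 [(431, -324, 67), (467, -308, 9), (475, -314, 8), (484, -320, 5), (489, -327, 8), (497, -333, 8)]
265 [(455, -306, 7), (463, -312, 6), (472, -317, 2), (477, -326, 8), (485, -332, 6), (490, -339, 9)]
267 [(419, -335, 72), (457, -318, 8), (464, -325, 8), (471, -331, 8), (480, -336, 5), (485, -344, 10)]
```

View pics/g2.png

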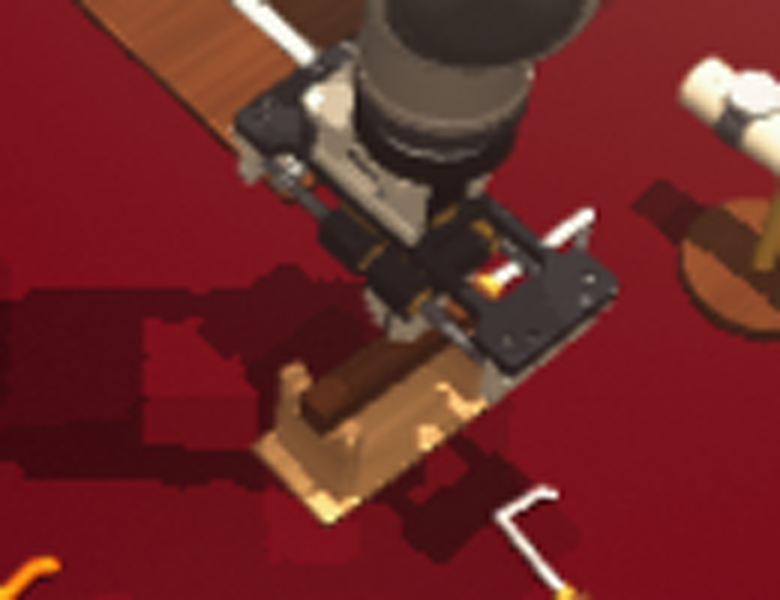

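The fingers closed above the handle, so the real fingertips seem to be higher than the readings say. I'll raise, open and measure the fingertips directly.

Call:
apply_moves --commands '[{"travel":[-0.04,0,0],"rot":[0,0,0]},{"travel":[-0.07,0,0],"rot":[0,0,0]},{"travel":[-0.08,0,0],"rot":[0,0,0]},{"travel":[-0.08,0,0],"rot":[0,0,0]},{"travel":[-0.08,0,0],"rot":[0,0,0]}]'

```text
t: 3.85
ee_pos: [0.467, -0.3152, 0.1638]
tool_rot: [[-0.001, 1.0, -0.028], [0.001, -0.028, -1.0], [-1.0, -0.001, -0.001]]
wrist_force: [-0.4, -0.2, -0.4]
width: 0.0007
```

```bash
python3 - <<'E'
from h import *
s=st(); p=s['ee_pos']
c=cap('side'); W=cloud(c)
m=(np.hypot(W[...,0]-p[0],W[...,1]-p[1])<.05)&(W[...,2]>.1)
q=W[m]; i=np.argsort(q[:,2])[:40]; print(len(q)); print(q[i][::2].round(3))
print('tip expected',p[2]-.025)
u,v=proj(c,p); u,v=int(u),int(v); print(u,v,'tip px',proj(c,p-[0,0,.025]))
cv2.imwrite('pics/g3.png',cv2.resize(c['color'][v-40:v+50,u-55:u+65],(800,600),interpolation=cv2.INTER_CUBIC))
for vv in range(v-10,v+26,2):
    print(vv,[tuple((W[vv,uu]*1000).round().astype(int).tolist()) if W[vv,uu,2]==W[vv,uu,2] else None for uu in range(u-9,u+7,3)])
E
```

```text
t 3.85 p [ 0.467  -0.3152  0.1638] yaw -1.63 tilt [-0.0005  0.0008] F [-0.44 -0.25 -0.41] M [0.01 0.02 0.05] w 0.0007
2433
[[ 0.456 -0.32   0.178]
 [ 0.458 -0.313  0.178]
 [ 0.456 -0.311  0.178]
 [ 0.458 -0.313  0.182]
 [ 0.456 -0.311  0.183]
 [ 0.456 -0.326  0.185]
 [ 0.457 -0.305  0.186]
 [ 0.458 -0.312  0.187]
 [ 0.46  -0.315  0.188]
 [ 0.455 -0.303  0.19 ]
 [ 0.455 -0.331  0.19 ]
 [ 0.465 -0.332  0.191]
 [ 0.455 -0.323  0.192]
 [ 0.455 -0.334  0.193]
 [ 0.459 -0.314  0.193]
 [ 0.455 -0.326  0.194]
 [ 0.457 -0.332  0.195]
 [ 0.456 -0.305  0.197]
 [ 0.456 -0.329  0.197]
 [ 0.46  -0.333  0.198]]
tip expected 0.1388386631860197
304 236 tip px [303.32161475 241.46359035]
226 [(571, -194, -1), (579, -201, -1), (430, -326, 261), (434, -333, 264), (438, -340, 267), (445, -345, 266)]
228 [(565, -200, -1), (572, -207, 0), (430, -327, 252), (431, -337, 261), (433, -345, 268), (445, -346, 258)]
230 [(559, -206, -1), (566, -213, 0), (457, -308, 199), (430, -338, 255), (434, -345, 257), (440, -350, 258)]
232 [(552, -212, 0), (561, -218, -2), (456, -310, 191), (454, -322, 206), (435, -345, 248)
[... 787 characters left out ...]
, -272, 2), (489, -306, 72), (495, -313, 74), (501, -319, 74)]
250 [(501, -263, -2), (506, -271, 3), (473, -307, 77), (480, -314, 78), (488, -319, 77), (496, -324, 73)]
252 [(494, -269, 1), (502, -275, -1), (468, -313, 78), (476, -318, 76), (482, -324, 77), (496, -326, 65)]
254 [(490, -273, -2), (457, -311, 76), (463, -317, 77), (470, -323, 76), (483, -325, 66), (509, -319, 32)]
256 [(444, -310, 78), (451, -316, 77), (458, -322, 77), (469, -326, 70), (507, -310, 10), (510, -319, 19)]
258 [(438, -316, 79), (447, -321, 76), (456, -324, 70), (473, -324, 52), (502, -315, 10), (508, -322, 12)]
260 [(434, -320, 77), (444, -324, 71), (458, -325, 57), (490, -313, 8), (496, -321, 11), (505, -326, 8)]
```

View pics/g3.png

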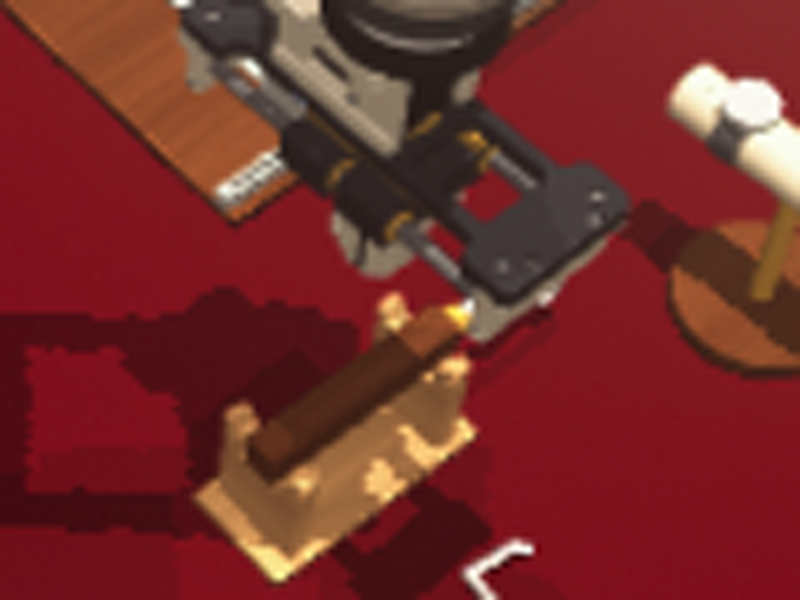

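Pointing down, the fingertips are really at z ≈ 0.178 where the reading implies 0.139, so the true heights are about 39 mm above what's reported. I'll check that again with the fingers open.

Call:
apply_moves --commands '[{"travel":[0,0,0],"rot":[0,0,0]},{"travel":[0,0,0],"rot":[0,0,0]},{"travel":[0,0,0],"rot":[0,0,0]},{"travel":[0,0,0],"rot":[0,0,0]},{"travel":[0,0,0],"rot":[0,0,0]},{"travel":[0,0,0],"rot":[0,0,0]},{"travel":[0,0,0],"rot":[0,0,0]},{"travel":[0,0,0],"rot":[0,0,0]},{"travel":[0,0,0],"rot":[0,0,0]}]' --gripper 0.06

```text
t: 4.65
ee_pos: [0.4666, -0.3148, 0.1629]
tool_rot: [[-0.002, 1.0, -0.029], [0.002, -0.029, -1.0], [-1.0, -0.002, -0.002]]
wrist_force: [0.2, 1.1, 0.1]
width: 0.0557
```

```bash
python3 - <<'E'
from h import *
s=st(); p=s['ee_pos']
c=cap('side'); d=cap('top')
for n,c in(('side',c),('top',d)):
    W=cloud(c)
    for sg in(-1,1):
        m=(abs(W[...,0]-p[0])<.02)&(abs(W[...,1]-p[1]-sg*.04)<.02)&(W[...,2]>.1)
        q=W[m]
        if len(q): i=np.argsort(q[:,2])[:12]; print(n,sg,len(q),q[i][::2].round(3).tolist(), 'y range',q[q[:,2]<q[:,2].min()+.03][:,1].min().round(3),q[q[:,2]<q[:,2].min()+.03][:,1].max().round(3))
E
```

```text
t 4.65 p [ 0.4666 -0.3148  0.1629] yaw -1.63 tilt [-0.0021  0.0022] F [0.21 1.12 0.08] M [ 0.07  0.03 -0.02] w 0.0557
side -1 541 [[0.455, -0.348, 0.179], [0.455, -0.347, 0.184], [0.455, -0.346, 0.187], [0.455, -0.358, 0.19], [0.456, -0.356, 0.192], [0.454, -0.35, 0.192]] y range -0.362 -0.344
side 1 399 [[0.466, -0.286, 0.177], [0.463, -0.288, 0.178], [0.467, -0.288, 0.179], [0.46, -0.287, 0.179], [0.473, -0.287, 0.182], [0.47, -0.289, 0.182]] y range -0.29 -0.267
top -1 216 [[0.449, -0.374, 0.266], [0.482, -0.354, 0.514], [0.466, -0.373, 0.515], [0.477, -0.356, 0.518], [0.475, -0.358, 0.519], [0.468, -0.363, 0.52]] y range -0.374 -0.374
top 1 660 [[0.48, -0.258, 0.282], [0.485, -0.257, 0.283], [0.457, -0.28, 0.327], [0.459, -0.28, 0.33], [0.457, -0.282, 0.332], [0.452, -0.272, 0.34]] y range -0.258 -0.257
```

With the fingers open the tips read 0.177, so the offset is a consistent +39 mm in z, and the horizontal alignment is good. For a true grasp height of 0.063 the reported TCP should be about 0.030.

Call:
apply_moves --commands '[{"travel":[0.04,0,0],"rot":[0,0,0]},{"travel":[0.075,0,0],"rot":[0,0,0]},{"travel":[0.095,0,0],"rot":[0,0,0]},{"travel":[0.11,0,0],"rot":[0,0,0]},{"travel":[0.122,0,0],"rot":[0,0,0]},{"travel":[0.133,0,0],"rot":[0,0,0]},{"travel":[0.133,0,0],"rot":[0,0,0]},{"travel":[0.133,0,0],"rot":[0,0,0]}]'

```text
t: 5.42
ee_pos: [0.4662, -0.3144, 0.0297]
tool_rot: [[-0.003, 1.0, -0.028], [0.003, -0.028, -1.0], [-1.0, -0.003, -0.003]]
wrist_force: [0.2, 0.1, 0.4]
width: 0.0598
```

Call:
apply_moves --commands '[{"travel":[0,0,0],"rot":[0,0,0]},{"travel":[0,0,0],"rot":[0,0,0]},{"travel":[0,0,0],"rot":[0,0,0]},{"travel":[0,0,0],"rot":[0,0,0]},{"travel":[0,0,0],"rot":[0,0,0]},{"travel":[0,0,0],"rot":[0,0,0]},{"travel":[0,0,0],"rot":[0,0,0]},{"travel":[0,0,0],"rot":[0,0,0]}]' --gripper 0.0 --force 50

```text
t: 6.08
ee_pos: [0.4663, -0.3145, 0.0299]
tool_rot: [[-0.003, 1.0, -0.028], [0.002, -0.028, -1.0], [-1.0, -0.003, -0.002]]
wrist_force: [1.6, -1.3, 2.1]
width: 0.0196
```

Gripped: the width is 19.6 mm. I'll lift straight up.

Call:
apply_moves --commands '[{"travel":[-0.01,0,0],"rot":[0,0,0]},{"travel":[-0.025,0,0],"rot":[0,0,0]},{"travel":[-0.045,0,0],"rot":[0,0,0]},{"travel":[-0.065,0,0],"rot":[0,0,0]},{"travel":[-0.08,0,0],"rot":[0,0,0]},{"travel":[-0.08,0,0],"rot":[0,0,0]},{"travel":[-0.08,0,0],"rot":[0,0,0]}]'

```text
t: 6.67
ee_pos: [0.4667, -0.3149, 0.1106]
tool_rot: [[-0.001, 1.0, -0.028], [0.001, -0.028, -1.0], [-1.0, -0.001, -0.001]]
wrist_force: [-0.0, 0.6, -2.3]
width: 0.0198
```

```bash
python3 - <<'E'
from h import *
s=st(); p=s['ee_pos']
for n in('side','top'):
    c=cap(n); W=cloud(c)
    m=(W[...,0]>p[0]+.05)&(W[...,0]<p[0]+.17)&(abs(W[...,1]-p[1]+.003)<.025)&(W[...,2]>.05)&(W[...,2]<.17)
    q=W[m]; print(n,len(q))
    for a in np.arange(p[0]+.05,p[0]+.165,.015):
        r=q[(q[:,0]>a)&(q[:,0]<a+.015)]
        if len(r): print((a-p[0]+.0075).round(4),len(r),np.median(r,0).round(4),r[:,2].min().round(3),r[:,2].max().round(3),r[:,0].max().round(4))
E
```

```text
t 6.67 p [ 0.4667 -0.3149  0.1106] yaw -1.63 tilt [-0.0013  0.0014] F [-0.04  0.59 -2.28] M [0.05 0.07 0.02] w 0.0198
side 73
0.0575 2 [ 0.5181 -0.3177  0.0524] 0.052 0.053 0.5188
0.0875 11 [ 0.5516 -0.3199  0.1474] 0.144 0.15 0.5587
0.1025 13 [ 0.57   -0.3221  0.149 ] 0.143 0.153 0.5764
0.1175 10 [ 0.5833 -0.3216  0.1478] 0.146 0.15 0.5897
0.1325 22 [ 0.6021 -0.3227  0.1453] 0.103 0.151 0.6066
0.1475 15 [ 0.609  -0.3241  0.1245] 0.108 0.151 0.6113
top 60
0.0875 8 [ 0.5561 -0.3171  0.1482] 0.146 0.151 0.5615
0.1025 8 [ 0.5693 -0.3185  0.1482] 0.146 0.15 0.5747
0.1175 15 [ 0.5836 -0.32    0.1473] 0.144 0.151 0.591
0.1325 24 [ 0.6009 -0.3197  0.1432] 0.1 0.151 0.6064
0.1475 5 [ 0.6073 -0.3197  0.1429] 0.107 0.149 0.6089
```

Call:
apply_moves --commands '[{"travel":[0,-0.03,-0.01],"rot":[0,0,0]},{"travel":[0,-0.034,-0.045],"rot":[0,0,0]},{"travel":[0,-0.034,-0.08],"rot":[0.005,0,0]},{"travel":[0,-0.034,-0.115],"rot":[0.012,0,0]},{"travel":[0,-0.034,-0.15],"rot":[0.012,0,0]},{"travel":[0,-0.034,-0.185],"rot":[0.012,0,0]},{"travel":[0,-0.034,-0.22],"rot":[0.012,0,0]},{"travel":[0,-0.034,-0.245],"rot":[0.012,0,0]},{"travel":[0,-0.034,-0.254],"rot":[0.012,0,0]},{"travel":[0,-0.034,-0.254],"rot":[0.012,0,0]}]'

```text
t: 7.6
ee_pos: [0.4384, -0.0575, 0.1092]
tool_rot: [[-0.006, 0.999, -0.037], [0.004, -0.037, -0.999], [-1.0, -0.006, -0.004]]
wrist_force: [-0.7, -0.9, -1.1]
width: 0.0199
```

```bash
python3 - <<'E'
from h import *
s=st([.44,-.060,.0535],-2.3)
E
```

```text
t 7.6 p [ 0.4384 -0.0575  0.1092] yaw -2.13 tilt [-0.0059  0.0045] F [-0.74 -0.89 -1.14] M [0.02 0.08 0.01] w 0.0199
travel [0.0557 0.0021 0.0027] rotx 0.0029
```

Call:
apply_moves --commands '[{"travel":[0.02,0.002,0.0027],"rot":[0.003,0,0]},{"travel":[0.04,0.002,0.0027],"rot":[0.003,0,0]},{"travel":[0.0555,0.002,0.0027],"rot":[0.003,0,0]},{"travel":[0.0555,0.002,0.0027],"rot":[0.003,0,0]},{"travel":[0.0555,0.002,0.0027],"rot":[0.003,0,0]},{"travel":[0.0555,0.002,0.0027],"rot":[0.003,0,0]}]'

```text
t: 8.1
ee_pos: [0.4404, -0.061, 0.0541]
tool_rot: [[-0.005, 0.999, -0.041], [0.004, -0.041, -0.999], [-1.0, -0.006, -0.004]]
wrist_force: [-0.5, 0.7, -1.5]
width: 0.0195
```

```bash
python3 - <<'E'
from h import *
s=st([.535,-.060,.0535],-2.3); p=s['ee_pos']
ims=[]
for n in('side','top'):
    c=cap(n); W=cloud(c)
    m=(W[...,0]>p[0]+.07)&(W[...,0]<p[0]+.16)&(abs(W[...,1]-p[1]+.003)<.02)&(W[...,2]>.045)&(W[...,2]<.11)
    q=W[m]; print(n,len(q))
    for a in np.arange(p[0]+.07,p[0]+.16,.015):
        r=q[(q[:,0]>a)&(q[:,0]<a+.015)]
        if len(r): print((a-p[0]+.0075).round(4),len(r),np.median(r,0).round(4),r.min(0).round(3),r.max(0).round(3))
    u,v=proj(c,[.62,-.066,.03]).astype(int); print(u,v)
    ims.append(cv2.resize(c['color'][v-45:v+45,u-50:u+50],(400,360),interpolation=cv2.INTER_CUBIC))
cv2.imwrite('pics/m1.png',np.hstack(ims))
E
```

```text
t 8.1 p [ 0.4404 -0.061   0.0541] yaw -2.36 tilt [-0.0054  0.0042] F [-0.46  0.65 -1.5 ] M [0.01 0.03 0.02] w 0.0195
travel [ 0.0001  0.0945 -0.0049] rotx -0.0011
side 64
0.0775 8 [ 0.5183 -0.0684  0.0904] [ 0.51  -0.073  0.086] [ 0.524 -0.064  0.095]
0.0925 8 [ 0.5324 -0.0676  0.0891] [ 0.527 -0.069  0.086] [ 0.54  -0.064  0.092]
0.1075 11 [ 0.5479 -0.0694  0.0899] [ 0.541 -0.073  0.086] [ 0.555 -0.066  0.097]
0.1225 9 [ 0.5629 -0.0711  0.0908] [ 0.558 -0.076  0.089] [ 0.57  -0.066  0.096]
0.1375 24 [ 0.5799 -0.07    0.0691] [ 0.571 -0.076  0.045] [ 0.585 -0.066  0.093]
0.1525 4 [ 0.5866 -0.072   0.0763] [ 0.586 -0.073  0.067] [ 0.587 -0.072  0.089]
279 192
top 22
0.1075 1 [ 0.5525 -0.0708  0.0955] [ 0.552 -0.071  0.095] [ 0.552 -0.071  0.095]
0.1225 10 [ 0.563  -0.0688  0.0921] [ 0.556 -0.071  0.09 ] [ 0.57  -0.067  0.095]
0.1375 11 [ 0.5767 -0.0697  0.0928] [ 0.572 -0.073  0.088] [ 0.583 -0.066  0.095]
262 173
```

View pics/m1.png

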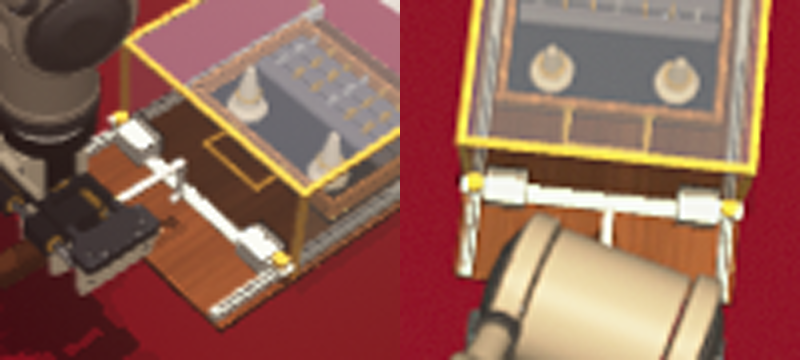

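```bash
python3 - <<'E'
from h import *
c=load('side')
P=lambda x,y:(229+x/4-.4,147+y/4-.4)
a,b=ray(c,*P(207,143),.027),ray(c,*P(263,187),.027); print('bar side',a.round(4),b.round(4),((a+b)/2).round(4),np.degrees(np.arctan2(a[0]-b[0],a[1]-b[1])))
g=c['color'].astype(int)
# sub-pixel bar: yellow-ness along the bar in raw image
yel=np.minimum(g[...,2],g[...,1])-g[...,0]
for f in(.25,.5,.75):
    m=a+(b-a)*f; best=[]
    for dx in np.arange(-.012,.013,.002):
        u,v=proj(c,m+[dx,0,0]); best.append(round(float(cv2.getRectSubPix(yel.astype(np.float32),(1,1),(float(u),float(v)))[0,0])))
    print(m.round(4),best)
print('leg tip px pred',proj(c,[.580,-.068,.05]))
t=load('top'); Q=lambda x,y:(262-50+(x-400)/4-.4,173-45+y/4-.4)
l,r=ray(t,*Q(500,97),.034),ray(t,*Q(722,123),.034); print('tray front top edge',l.round(4),r.round(4),((l+r)/2).round(4),np.degrees(np.arctan2(l[0]-r[0],l[1]-r[1])))
l,r=ray(t,*Q(489,167),.032),ray(t,*Q(525,171),.032); l2,r2=ray(t,*Q(680,187),.032),ray(t,*Q(722,192),.032); print('blocks',l.round(4),r.round(4),l2.round(4),r2.round(4))
E
```

```text
bar side [ 0.6575 -0.0298  0.027 ] [ 0.6577 -0.1023  0.027 ] [ 0.6576 -0.0661  0.027 ] -0.20794845231509243
[ 0.6575 -0.0479  0.027 ] [15, 16, 22, 35, 49, 52, 42, 29, 21, 16, 15, 14, 14]
[ 0.6576 -0.0661  0.027 ] [14, 18, 29, 47, 62, 69, 48, 27, 17, 15, 14, 14, 14]
[ 0.6576 -0.0842  0.027 ] [17, 22, 37, 52, 64, 48, 32, 21, 16, 16, 15, 14, 14]
leg tip px pred [272.50600211 194.642473  ]
tray front top edge [0.6926 0.0292 0.034 ] [ 0.6805 -0.1631  0.034 ] [ 0.6865 -0.0669  0.034 ] 3.5951516741527163
blocks [0.63   0.0345 0.032 ] [0.6282 0.0035 0.032 ] [ 0.6219 -0.1295  0.032 ] [ 0.6196 -0.1655  0.032 ]
```

Call:
apply_moves --commands '[{"travel":[0,0.012,-0.003],"rot":[0,0,0]},{"travel":[0,0.026,-0.006],"rot":[0,0,0]},{"travel":[0,0.042,-0.0084],"rot":[0,0,0]},{"travel":[0,0.056,-0.0084],"rot":[0,0,0]},{"travel":[0,0.07,-0.0084],"rot":[0,0,0]},{"travel":[0,0.082,-0.0084],"rot":[0,0,0]},{"travel":[0,0.09,-0.0084],"rot":[0,0,0]},{"travel":[0,0.0943,-0.0084],"rot":[0,0,0]},{"travel":[0,0.0943,-0.0084],"rot":[0,0,0]},{"travel":[0,0.0943,-0.0084],"rot":[0,0,0]}]'

```text
t: 9.03
ee_pos: [0.5348, -0.0562, 0.0543]
tool_rot: [[-0.005, 0.999, -0.041], [0.004, -0.041, -0.999], [-1.0, -0.005, -0.004]]
wrist_force: [0.1, 0.2, -1.8]
width: 0.0198
```

```bash
python3 - <<'E'
from h import *
s=st([.535,-.0565,.0265],-2.4); p=s['ee_pos']
ims=[]
for n in('side','top'):
    c=cap(n); u,v=proj(c,[.66,-.066,.05]).astype(int); print(u,v)
    ims.append(cv2.resize(c['color'][v-36:v+36,u-40:u+40],(400,360),interpolation=cv2.INTER_CUBIC))
cv2.imwrite('pics/m2.png',np.hstack(ims))
E
```

```text
t 9.03 p [ 0.5348 -0.0562  0.0543] yaw -2.33 tilt [-0.0047  0.0039] F [ 0.14  0.23 -1.83] M [ 0.01  0.05 -0.  ] w 0.0198
travel [0.0278 0.0004 0.0004] rotx 0.0011
288 183
263 161
```

View pics/m2.png

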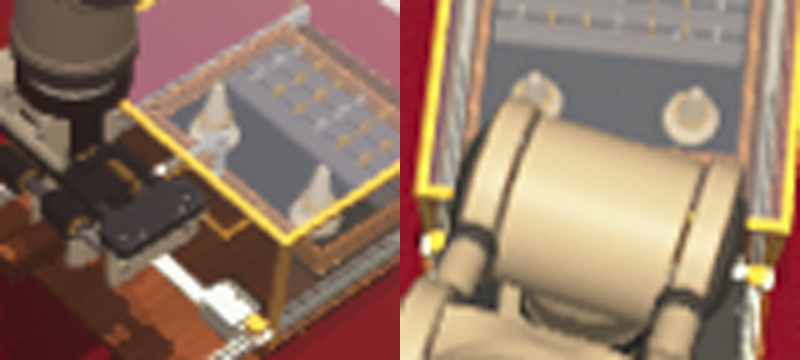

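```bash
python3 - <<'E'
from h import *
c=load('side'); P=lambda x,y:(248+x/5-.4,147+y/5-.4)
print('tip',ray(c,*P(219,172),.043).round(4)); print('bar R corner',ray(c,*P(231,237),.027).round(4),'wall end of leg',ray(c,*P(250,225),.027).round(4))
print('pred bar centre px',(proj(c,[.6555,-.066,.027])-[248-.4,147-.4])*5,'leg tip pred',(proj(c,[.675,-.066,.041])-[247.6,146.6])*5)
E
```

```text
tip [ 0.6816 -0.0619  0.043 ]
bar R corner [ 0.654  -0.1032  0.027 ] wall end of leg [ 0.6726 -0.1042  0.027 ]
pred bar centre px [196.27032371 207.29773417] leg tip pred [216.42592589 181.36396416]
```

Call:
apply_moves --commands '[{"travel":[0.003,0,0],"rot":[0,0,0]},{"travel":[0.006,0,0],"rot":[0,0,0]},{"travel":[0.009,0,0],"rot":[0,0,0]},{"travel":[0.011,0,0],"rot":[0,0,0]},{"travel":[0.013,0,0],"rot":[0,0,0]},{"travel":[0.013,0,0],"rot":[0,0,0]}]'

```text
t: 9.63
ee_pos: [0.5341, -0.056, 0.0406]
tool_rot: [[-0.006, 0.999, -0.041], [0.004, -0.041, -0.999], [-1.0, -0.006, -0.004]]
wrist_force: [-0.4, 0.0, -0.9]
width: 0.0196
```

Call:
apply_moves --commands '[{"travel":[0.003,0,0],"rot":[0,0,0]},{"travel":[0.006,0,0],"rot":[0,0,0]},{"travel":[0.009,0,0],"rot":[0,0,0]},{"travel":[0.012,0,0],"rot":[0,0,0]},{"travel":[0.0135,0,0],"rot":[0,0,0]},{"travel":[0.0135,0,0],"rot":[0,0,0]}]'

```text
t: 10.13
ee_pos: [0.5337, -0.0559, 0.0266]
tool_rot: [[-0.007, 0.999, -0.041], [0.004, -0.041, -0.999], [-1.0, -0.007, -0.004]]
wrist_force: [-0.5, 0.2, -1.5]
width: 0.0196
```

```bash
python3 - <<'E'
from h import *
s=st()
c=cap('side')
P=lambda x,y:(248+x/5-.4,147+y/5-.4)
W=cloud(c)
# rod / leg points seen through the open front or acrylic
m=(W[...,0]>.60)&(W[...,0]<.69)&(abs(W[...,1]+.066)<.012)&(W[...,2]>.035)&(W[...,2]<.08)
print(m.sum(),np.median(W[m],0) if m.any() else '')
# strip height of the stop near y=-.10
m=(abs(W[...,0]-.612)<.01)&(W[...,1]<-.09)&(W[...,1]>-.12); print('strip z',np.percentile(W[m][:,2],[20,50,80,95]).round(4),m.sum())
m=(abs(W[...,0]-.58)<.015)&(W[...,1]<-.11)&(W[...,1]>-.15); print('board z',np.percentile(W[m][:,2],[20,50,80,95]).round(4),m.sum())
E
```

```text
t 10.13 p [ 0.5337 -0.0559  0.0266] yaw -2.34 tilt [-0.0067  0.0044] F [-0.5   0.17 -1.45] M [0.04 0.07 0.01] w 0.0196
23 [ 0.6313495  -0.06474101  0.06414751]
strip z [0.0081 0.0112 0.1171 0.1212] 47
board z [0.0052 0.0078 0.0106 0.1444] 90
```

Call:
apply_moves --commands '[{"travel":[-0.002,0,0],"rot":[0,0,0]},{"travel":[-0.002,-0.003,0],"rot":[0,0,0]},{"travel":[-0.002,-0.006,0],"rot":[0,0,0]},{"travel":[-0.002,-0.009,0],"rot":[0,0,0]},{"travel":[-0.002,-0.012,0],"rot":[0,0,0]},{"travel":[-0.002,-0.015,0],"rot":[0,0,0]},{"travel":[-0.002,-0.018,0],"rot":[0,0,0]},{"travel":[-0.002,-0.021,0],"rot":[0,0,0]}]'

```text
t: 10.85
ee_pos: [0.5137, -0.0553, 0.0293]
tool_rot: [[-0.004, 0.999, -0.041], [0.004, -0.041, -0.999], [-1.0, -0.004, -0.004]]
wrist_force: [4.8, -0.1, -4.1]
width: 0.02
```

```bash
python3 - <<'E'
from h import *
st()
E
```

```text
t 10.85 p [ 0.5137 -0.0553  0.0293] yaw -2.35 tilt [-0.004   0.0039] F [ 4.8  -0.05 -4.1 ] M [-0.02 -0.55 -0.03] w 0.0200
```

Call:
apply_moves --commands '[{"travel":[0.001,-0.003,0],"rot":[0,0,0]},{"travel":[0.001,-0.006,0],"rot":[0,0,0]},{"travel":[0.001,-0.009,0],"rot":[0,0,0]},{"travel":[0.001,-0.012,0],"rot":[0,0,0]},{"travel":[0.001,-0.015,0],"rot":[0,0,0]},{"travel":[0.001,-0.018,0],"rot":[0,0,0]},{"travel":[0.001,-0.021,0],"rot":[0,0,0]},{"travel":[0.001,-0.024,0],"rot":[0,0,0]},{"travel":[0.001,-0.027,0],"rot":[0,0,0]},{"travel":[0.001,-0.03,0],"rot":[0,0,0]}]'

```text
t: 11.68
ee_pos: [0.4844, -0.0543, 0.0287]
tool_rot: [[-0.002, 0.999, -0.041], [0.003, -0.041, -0.999], [-1.0, -0.002, -0.003]]
wrist_force: [5.2, -0.9, -1.7]
width: 0.0197
```

```bash
python3 - <<'E'
from h import *
st()
c=cap('top'); 
u,v=proj(c,[.66,-.066,.05]).astype(int); print(u,v)
d=cap('side'); u2,v2=proj(d,[.63,-.066,.03]).astype(int); print(u2,v2)
cv2.imwrite('pics/d1.png',np.hstack([cv2.resize(x['color'][b-36:b+36,a-40:a+40],(400,360),interpolation=cv2.INTER_CUBIC) for x,a,b in((c,u,v),(d,u2,v2))]))
E
```

```text
t 11.68 p [ 0.4844 -0.0543  0.0287] yaw -2.35 tilt [-0.0019  0.0034] F [ 5.19 -0.87 -1.72] M [ 0.02 -0.7  -0.01] w 0.0197
263 161
281 190
```

View pics/d1.png

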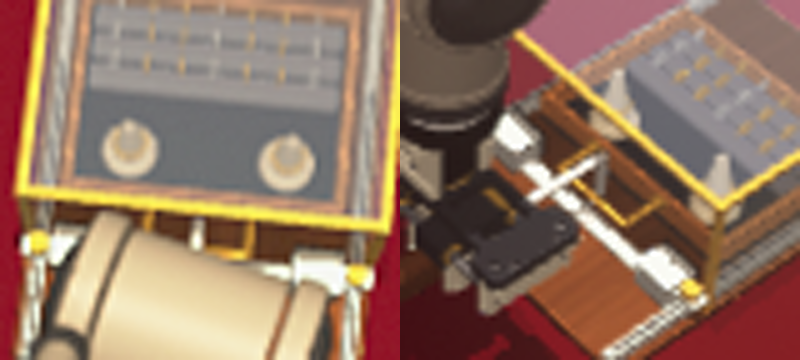

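Tray is following (friction about 5 N), cones standing, still about 25 mm from the blocks.

Call:
apply_moves --commands '[{"travel":[0,-0.002,0],"rot":[0,0,0]},{"travel":[0,-0.004,0],"rot":[0,0,0]},{"travel":[0,-0.006,0],"rot":[0,0,0]},{"travel":[0,-0.008,0],"rot":[0,0,0]},{"travel":[0,-0.01,0],"rot":[0,0,0]},{"travel":[0,-0.012,0],"rot":[0,0,0]},{"travel":[0,-0.014,0],"rot":[0,0,0]},{"travel":[0,-0.0155,0],"rot":[0,0,0]},{"travel":[0,-0.017,0],"rot":[0,0,0]}]'

```text
t: 12.53
ee_pos: [0.467, -0.0535, 0.0287]
tool_rot: [[-0.002, 0.999, -0.041], [0.004, -0.041, -0.999], [-1.0, -0.003, -0.003]]
wrist_force: [5.4, 0.0, -3.3]
width: 0.0196
```

Call:
apply_moves --commands '[{"travel":[0,-0.0008,0],"rot":[0,0,0]},{"travel":[0,-0.0016,0],"rot":[0,0,0]},{"travel":[0,-0.0024,0],"rot":[0,0,0]},{"travel":[0,-0.0032,0],"rot":[0,0,0]}]'

```text
t: 12.87
ee_pos: [0.4639, -0.0534, 0.0288]
tool_rot: [[-0.002, 0.999, -0.041], [0.003, -0.041, -0.999], [-1.0, -0.002, -0.003]]
wrist_force: [4.4, -0.1, -2.2]
width: 0.0199
```

Call:
apply_moves --commands '[{"travel":[0,-0.0007,0],"rot":[0,0,0]},{"travel":[0,-0.0014,0],"rot":[0,0,0]},{"travel":[0,-0.0021,0],"rot":[0,0,0]}]'

```text
t: 13.12
ee_pos: [0.4618, -0.0534, 0.0288]
tool_rot: [[-0.002, 0.999, -0.041], [0.003, -0.041, -0.999], [-1.0, -0.002, -0.003]]
wrist_force: [5.4, -1.3, -2.9]
width: 0.02
```

Call:
apply_moves --commands '[{"travel":[0,-0.0007,0],"rot":[0,0,0]},{"travel":[0,-0.0014,0],"rot":[0,0,0]},{"travel":[0,-0.0021,0],"rot":[0,0,0]}]'

```text
t: 13.37
ee_pos: [0.4598, -0.0533, 0.0288]
tool_rot: [[-0.002, 0.999, -0.041], [0.003, -0.041, -0.999], [-1.0, -0.002, -0.003]]
wrist_force: [5.5, -0.2, -5.0]
width: 0.02
```

Call:
apply_moves --commands '[{"travel":[0,-0.0005,0],"rot":[0,0,0]},{"travel":[0,-0.001,0],"rot":[0,0,0]},{"travel":[0,-0.0015,0],"rot":[0,0,0]}]'

```text
t: 13.62
ee_pos: [0.4596, -0.0534, 0.029]
tool_rot: [[0.001, 0.999, -0.041], [0.003, -0.041, -0.999], [-1.0, 0.001, -0.003]]
wrist_force: [10.4, 0.0, -6.2]
width: 0.0195
```

Call:
apply_moves --commands '[{"travel":[0,-0.0005,0],"rot":[0,0,0]},{"travel":[0,-0.001,0],"rot":[0,0,0]},{"travel":[0,-0.0015,0],"rot":[0,0,0]}]'

```text
t: 13.87
ee_pos: [0.4596, -0.0536, 0.0291]
tool_rot: [[0.004, 0.999, -0.041], [0.002, -0.041, -0.999], [-1.0, 0.004, -0.002]]
wrist_force: [11.4, 0.3, -8.9]
width: 0.0196
```

Contact: the pull rose from about 5 to 11 N. The toe is also lifting the handle a little (Fz −9), so I'll lower the nose of the hook and pull a touch more.

Call:
apply_moves --commands '[{"travel":[0.0005,-0.0012,0],"rot":[0,0,-0.004]},{"travel":[0.001,-0.0015,0],"rot":[0,0,-0.008]},{"travel":[0.001,-0.0015,0],"rot":[0,0,-0.008]}]'

```text
t: 14.12
ee_pos: [0.4584, -0.0537, 0.0281]
tool_rot: [[-0.003, 0.999, -0.041], [0.002, -0.041, -0.999], [-1.0, -0.004, -0.002]]
wrist_force: [6.4, -1.5, -4.7]
width: 0.0197
```

```bash
python3 - <<'E'
from h import *
st(); c=cap('side'); st()
W=cloud(c); 
u2,v2=proj(c,[.62,-.066,.03]).astype(int); print(u2,v2)
cv2.imwrite('pics/e1.png',cv2.resize(c['color'][v2-36:v2+36,u2-48:u2+48],(800,600),interpolation=cv2.INTER_CUBIC))
E
```

```text
t 14.12 p [ 0.4584 -0.0537  0.0281] yaw -2.37 tilt [-0.0034  0.0024] F [ 6.4  -1.54 -4.66] M [-0.32 -0.71 -0.18] w 0.0197
t 14.17 p [ 0.4584 -0.0537  0.0281] yaw -2.38 tilt [-0.0033  0.0023] F [ 5.91 -1.1  -4.61] M [-0.22 -0.66 -0.14] w 0.0196
279 192
```

Call:
apply_moves --commands '[{"travel":[0,-0.0005,0],"rot":[0,0,0]},{"travel":[0,-0.001,0],"rot":[0,0,0]},{"travel":[0,-0.0015,0],"rot":[0,0,0]}]'

```text
t: 14.42
ee_pos: [0.4583, -0.0541, 0.0282]
tool_rot: [[-0.0, 0.999, -0.042], [0.002, -0.042, -0.999], [-1.0, -0.0, -0.002]]
wrist_force: [11.6, -0.4, -7.6]
width: 0.0196
```

```bash
python3 - <<'E'
from h import *
st()
E
```

```text
t 14.42 p [ 0.4583 -0.0541  0.0282] yaw -2.39 tilt [-0.0002  0.0016] F [11.64 -0.37 -7.59] M [-0.03 -1.36 -0.03] w 0.0196
```

View pics/e1.png

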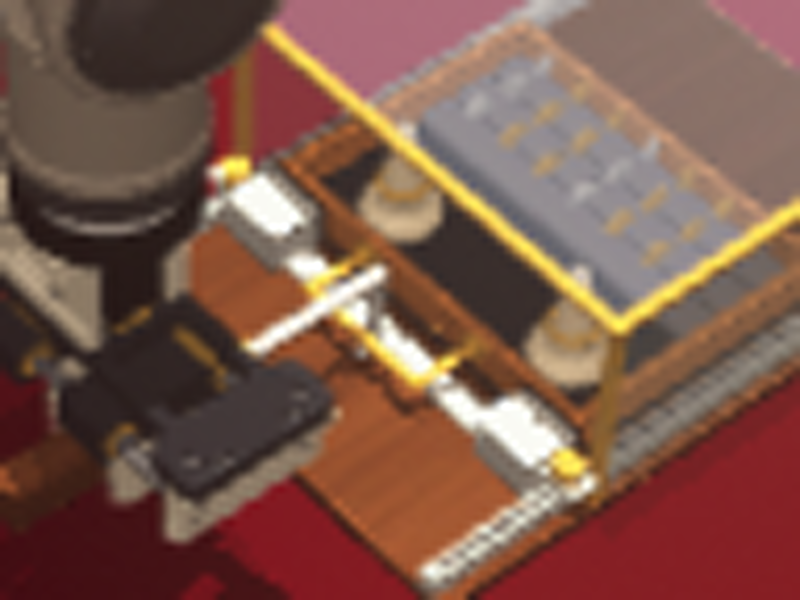

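Both blocks are in contact with the tray front, the cones are standing, and the moments are near zero, so the bearing is square. I'll pull slightly firmer with the hook slightly lower.

Call:
apply_moves --commands '[{"travel":[0.0005,-0.0012,0],"rot":[0,0,0]},{"travel":[0.0008,-0.0018,0],"rot":[0,0,0]},{"travel":[0.0008,-0.0018,0],"rot":[0,0,0]},{"travel":[0.0008,-0.0018,0],"rot":[0,0,0]}]'

```text
t: 14.75
ee_pos: [0.4583, -0.0543, 0.0276]
tool_rot: [[0.003, 0.999, -0.042], [0.001, -0.042, -0.999], [-1.0, 0.003, -0.001]]
wrist_force: [11.1, -1.3, -7.0]
width: 0.0193
```

```bash
python3 - <<'E'
from h import *
for i in range(4): st(); cap('top')
E
```

```text
t 14.75 p [ 0.4583 -0.0543  0.0276] yaw -2.39 tilt [0.0033 0.0009] F [11.11 -1.28 -6.97] M [ 0.17 -1.21  0.09] w 0.0193
t 14.8 p [ 0.4583 -0.0543  0.0276] yaw -2.39 tilt [0.0033 0.0009] F [10.95 -0.44 -7.57] M [ 0.09 -1.27  0.09] w 0.0198
t 14.85 p [ 0.4583 -0.0543  0.0276] yaw -2.39 tilt [0.0033 0.0009] F [11.18 -0.48 -7.8 ] M [ 0.07 -1.22  0.14] w 0.0195
t 14.9 p [ 0.4583 -0.0543  0.0276] yaw -2.39 tilt [0.0033 0.0009] F [11.28  0.78 -6.96] M [ 0.12 -1.25  0.1 ] w 0.0194
```

Call:
apply_moves --commands '[{"travel":[0.0005,-0.0015,0],"rot":[0,0,-0.002]},{"travel":[0.001,-0.002,0],"rot":[0,0,-0.004]},{"travel":[0.001,-0.0024,0],"rot":[0,0,-0.005]},{"travel":[0.001,-0.0026,0],"rot":[0,0,-0.005]}]' --force 60

```text
t: 15.28
ee_pos: [0.4581, -0.0546, 0.027]
tool_rot: [[0.003, 0.999, -0.042], [0.0, -0.042, -0.999], [-1.0, 0.003, -0.0]]
wrist_force: [11.7, 1.4, -6.7]
width: 0.0196
```

```bash
python3 - <<'E'
from h import *
for i in range(2): st(); cap('top')
E
```

```text
t 15.28 p [ 0.4581 -0.0546  0.027 ] yaw -2.38 tilt [0.0033 0.0001] F [11.73  1.37 -6.74] M [ 0.2  -1.6   0.18] w 0.0196
t 15.33 p [ 0.4581 -0.0546  0.0271] yaw -2.38 tilt [0.0034 0.0001] F [11.93  0.72 -5.5 ] M [ 0.19 -1.58  0.18] w 0.0197
```

Call:
apply_moves --commands '[{"travel":[0.0005,-0.0018,-0.0005],"rot":[0,0,-0.002]},{"travel":[0.001,-0.0028,-0.0005],"rot":[0,0,-0.005]},{"travel":[0.0012,-0.0034,-0.0005],"rot":[0,0,-0.006]},{"travel":[0.0012,-0.0038,-0.0005],"rot":[0,0,-0.006]}]'

```text
t: 15.72
ee_pos: [0.458, -0.0546, 0.0267]
tool_rot: [[0.005, 0.999, -0.042], [-0.001, -0.042, -0.999], [-1.0, 0.005, 0.001]]
wrist_force: [15.4, 0.5, -6.5]
width: 0.0195
```

```bash
python3 - <<'E'
from h import *
for i in range(3): st(); cap('side')
E
```

```text
t 15.72 p [ 0.458  -0.0546  0.0267] yaw -2.38 tilt [ 0.0051 -0.0013] F [15.41  0.5  -6.55] M [ 0.18 -2.23  0.22] w 0.0195
t 15.77 p [ 0.458  -0.0546  0.0267] yaw -2.38 tilt [ 0.0051 -0.0013] F [13.72 -0.25 -6.17] M [ 0.26 -2.03  0.19] w 0.0195
t 15.82 p [ 0.458  -0.0546  0.0267] yaw -2.38 tilt [ 0.0052 -0.0013] F [14.3   0.62 -6.12] M [ 0.14 -2.02  0.18] w 0.0196
```

Fx is about 14 N against roughly 5 N of sliding friction, so about 4.5 to 5 N on each block. Now I'll ease off and watch that the lift goes away.

Call:
apply_moves --commands '[{"travel":[0,0,0],"rot":[0,0,0]},{"travel":[0.0003,0.0005,0],"rot":[0,0,-0.002]},{"travel":[0.0005,0.001,0],"rot":[0,0,-0.004]},{"travel":[0.0005,0.0015,0],"rot":[0,0,-0.005]}]'

```text
t: 16.2
ee_pos: [0.4585, -0.0544, 0.026]
tool_rot: [[-0.002, 0.999, -0.041], [-0.001, -0.041, -0.999], [-1.0, -0.002, 0.001]]
wrist_force: [0.5, 0.5, -1.3]
width: 0.0196
```

```bash
python3 - <<'E'
from h import *
st()
E
```

```text
t 16.2 p [ 0.4585 -0.0544  0.026 ] yaw -2.38 tilt [-0.0021 -0.0007] F [ 0.5   0.45 -1.35] M [ 0.02 -0.12 -0.03] w 0.0196
```

Call:
apply_moves --commands '[{"travel":[0,0.002,0],"rot":[0,0,0]},{"travel":[0,0.004,0],"rot":[0,0,0]},{"travel":[0,0.006,0],"rot":[0,0,0]}]'

```text
t: 16.45
ee_pos: [0.4639, -0.0546, 0.0258]
tool_rot: [[-0.004, 0.999, -0.042], [-0.0, -0.042, -0.999], [-1.0, -0.004, 0.0]]
wrist_force: [0.5, 0.5, -0.5]
width: 0.0196
```

Call:
apply_moves --commands '[{"travel":[0,0.002,0],"rot":[0,0,0]},{"travel":[0,0.004,0],"rot":[0,0,0]},{"travel":[0,0.006,0],"rot":[0,0,0]},{"travel":[0,0.0065,0],"rot":[0,0,0]}]'

```text
t: 16.78
ee_pos: [0.4707, -0.0549, 0.0257]
tool_rot: [[-0.004, 0.999, -0.042], [-0.0, -0.042, -0.999], [-1.0, -0.004, 0.0]]
wrist_force: [0.1, -0.2, -0.9]
width: 0.0192
```

Call:
apply_moves --commands '[{"travel":[-0.003,0,0],"rot":[0,0,0]},{"travel":[-0.006,0,0],"rot":[0,0,0]},{"travel":[-0.009,0,0],"rot":[0,0,0]},{"travel":[-0.012,0,0],"rot":[0,0,0]}]'

```text
t: 17.12
ee_pos: [0.4708, -0.0549, 0.0382]
tool_rot: [[-0.003, 0.999, -0.042], [-0.0, -0.042, -0.999], [-1.0, -0.003, 0.001]]
wrist_force: [-0.9, 0.1, -1.2]
width: 0.0194
```

```bash
python3 - <<'E'
from h import *
st(); c=cap('top'); W=cloud(c)
E
```

```text
t 17.12 p [ 0.4708 -0.0549  0.0382] yaw -2.38 tilt [-0.0035 -0.0004] F [-0.88  0.12 -1.22] M [ 0.    0.09 -0.04] w 0.0194
```

Call:
apply_moves --commands '[{"travel":[-0.008,0,0],"rot":[0,0,0]},{"travel":[-0.016,0,0],"rot":[0,0,0]},{"travel":[-0.022,0,0],"rot":[0,0,0]},{"travel":[-0.022,-0.01,0],"rot":[0,0,0]},{"travel":[-0.022,-0.025,0],"rot":[0,0,0]},{"travel":[-0.03,-0.035,0],"rot":[0,0,0]},{"travel":[-0.05,-0.035,0],"rot":[0,0,0]},{"travel":[-0.07,-0.035,0],"rot":[0,0,0]},{"travel":[-0.075,-0.035,0],"rot":[0,0,0]},{"travel":[-0.075,-0.035,0],"rot":[0,0,0]}]'

```text
t: 18.0
ee_pos: [0.4376, -0.0538, 0.1154]
tool_rot: [[0.002, 0.999, -0.042], [-0.002, -0.042, -0.999], [-1.0, 0.002, 0.002]]
wrist_force: [-0.1, -0.1, -0.6]
width: 0.0194
```

```bash
python3 - <<'E'
from h import *
st([.4667,-.3149,.1106],-1.63); c=cap('side'); W=cloud(c); d=cap('top'); V=cloud(d)
# hook rod slope now
for n,w in(('side',W),('top',V)):
    p=bot.sense()['ee_pos']
    m=(w[...,0]>p[0]+.075)&(w[...,0]<p[0]+.135)&(abs(w[...,1]-p[1]+.005)<.02)&(w[...,2]>p[2]+.015)&(w[...,2]<p[2]+.06)
    q=w[m]
    if len(q)>8: print(n,len(q),'z slope',np.polyfit(q[:,0]-p[0],q[:,2]-p[2],1).round(4),'y slope',np.polyfit(q[:,0]-p[0],q[:,1]-p[1],1).round(4))
    m=(w[...,0]>p[0]+.12)&(w[...,0]<p[0]+.16)&(abs(w[...,1]-p[1]+.007)<.02)&(w[...,2]>p[2]-.02)&(w[...,2]<p[2]+.06); q=w[m]-p; print(' end',len(q),q.min(0).round(4),q.max(0).round(4))
# tray front edge and cones
u,v=proj(d,[.65,-.066,.04]).astype(int); print(u,v)
m=(V[...,2]>.05)&(V[...,2]<.09)&(V[...,0]>.62)&(V[...,0]<.70)&(abs(V[...,1]+.066)<.08); 
for sg in(-1,1):
    q=V[m&(np.sign(V[...,1]+.066)==sg)]; print('cone',sg,len(q),q.mean(0).round(3) if len(q) else '', q[:,2].max().round(3) if len(q) else '')
E
```

```text
t 18.0 p [ 0.4376 -0.0538  0.1154] yaw -2.38 tilt [ 0.0016 -0.0019] F [-0.12 -0.07 -0.56] M [0.04 0.07 0.01] w 0.0194
travel [0.0053 0.0399 0.2596] rotx -0.0131
side 39 z slope [0.0085 0.0379] y slope [-0.0757 -0.0002]
 end 37 [ 0.1203 -0.0138 -0.0064] [ 0.1458 -0.0044  0.0422]
top 18 z slope [-0.1185  0.0543] y slope [-0.1163  0.0067]
 end 20 [ 0.1212 -0.0119  0.035 ] [ 0.1432 -0.005   0.0431]
263 164
cone -1 0  
cone 1 0
```

Call:
apply_moves --commands '[{"travel":[0,0.001,0.03],"rot":[0,0,0]},{"travel":[0,0.003,0.065],"rot":[0,0,0]},{"travel":[0,0.005,0.1],"rot":[-0.005,0,0]},{"travel":[0,0.007,0.135],"rot":[-0.013,0,0]},{"travel":[0,0.009,0.17],"rot":[-0.013,0,0]},{"travel":[0,0.012,0.205],"rot":[-0.013,0,0]},{"travel":[0,0.025,0.235],"rot":[-0.013,0,0]},{"travel":[0.002,0.038,0.255],"rot":[-0.013,0,0]},{"travel":[0.005,0.04,0.2596],"rot":[-0.013,0,0]},{"travel":[0.005,0.04,0.2596],"rot":[-0.013,0,0]}]'

```text
t: 18.93
ee_pos: [0.4647, -0.3151, 0.106]
tool_rot: [[-0.005, 1.0, -0.03], [0.002, -0.03, -1.0], [-1.0, -0.005, -0.001]]
wrist_force: [-0.1, 0.1, -2.4]
width: 0.0194
```

Call:
apply_moves --commands '[{"travel":[0,0,0],"rot":[0,0,0]},{"travel":[0,0,0],"rot":[0,0,0]},{"travel":[0,0,0],"rot":[0,0,0]}]'

```text
t: 19.18
ee_pos: [0.4642, -0.3138, 0.1057]
tool_rot: [[-0.006, 1.0, -0.029], [0.003, -0.029, -1.0], [-1.0, -0.006, -0.003]]
wrist_force: [0.0, 0.1, -2.5]
width: 0.0199
```

```bash
python3 - <<'E'
from h import *
p=st([.4663,-.3145,.0299],-1.63)['ee_pos']
for n in('side','top'):
    w=cloud(cap(n))
    m=(w[...,0]>p[0]+.075)&(w[...,0]<p[0]+.15)&(abs(w[...,1]-p[1]+.005)<.02)&(w[...,2]>p[2]+.015)&(w[...,2]<p[2]+.06); q=w[m]
    for a in(.08,.1,.12,.135):
        r=q[(q[:,0]-p[0]>a)&(q[:,0]-p[0]<a+.015)]
        if len(r): print(n,a,np.median(r,0).round(4))
    # prongs of the cradle
    m=(w[...,2]>.064)&(w[...,2]<.08)&(w[...,0]>.39)&(w[...,0]<.54)&(abs(w[...,1]+.315)<.04)
    for x in(.419,.515):
        r=w[m&(abs(w[...,0]-x)<.015)]
        if len(r): print('prongs',x,len(r),np.sort(r[:,1]).round(3)[::max(1,len(r)//8)])
w=cloud(dict(np.load('/tmp/top.npz')))
E
```

```text
t 19.18 p [ 0.4642 -0.3138  0.1057] yaw -1.67 tilt [-0.0063  0.0027] F [ 0.01  0.15 -2.51] M [-0.01  0.06 -0.02] w 0.0199
travel [0.0758 0.0026 0.0008] rotx -0.0006
side 0.08 [ 0.5536 -0.319   0.1422]
side 0.1 [ 0.5721 -0.3206  0.1424]
side 0.12 [ 0.5921 -0.3201  0.1418]
side 0.135 [ 0.6038 -0.3228  0.1375]
prongs 0.419 31 [-0.339 -0.338 -0.334 -0.333 -0.329 -0.326 -0.296 -0.293 -0.293 -0.289
 -0.286]
prongs 0.515 1 [-0.334]
top 0.08 [ 0.5539 -0.3167  0.1444]
top 0.1 [ 0.5717 -0.318   0.1432]
top 0.12 [ 0.5901 -0.319   0.1432]
top 0.135 [ 0.6045 -0.3181  0.1419]
```

Call:
apply_moves --commands '[{"travel":[0.015,0.0026,0.0008],"rot":[0,0,0.004]},{"travel":[0.03,0.0026,0.0008],"rot":[0,0,0.004]},{"travel":[0.042,0.0026,0.0008],"rot":[0,0,0.004]},{"travel":[0.052,0.0026,0.0008],"rot":[0,0,0.004]},{"travel":[0.06,0.0026,0.0008],"rot":[0,0,0.004]},{"travel":[0.066,0.0026,0.0008],"rot":[0,0,0.004]},{"travel":[0.066,0.0026,0.0008],"rot":[0,0,0.004]}]'

```text
t: 19.87
ee_pos: [0.4664, -0.3145, 0.0392]
tool_rot: [[-0.003, 1.0, -0.029], [0.003, -0.029, -1.0], [-1.0, -0.003, -0.003]]
wrist_force: [-0.5, -0.6, -0.9]
width: 0.0197
```

```bash
python3 - <<'E'
from h import *
st([.4663,-.3147,.0299],-1.63)
E
```

```text
t 19.87 p [ 0.4664 -0.3145  0.0392] yaw -1.66 tilt [-0.0026  0.0028] F [-0.5  -0.59 -0.94] M [-0.02  0.07  0.05] w 0.0197
travel [ 0.0093 -0.0001  0.0002] rotx -0.0005
```

Call:
apply_moves --commands '[{"travel":[0.003,0,0],"rot":[0,0,0]},{"travel":[0.005,0,0],"rot":[0,0,0]},{"travel":[0.007,0,0],"rot":[0,0,0]},{"travel":[0.0085,0,0],"rot":[0,0,0]},{"travel":[0.0092,0,0],"rot":[0,0,0]},{"travel":[0.0092,0,0],"rot":[0,0,0]}]'

```text
t: 20.37
ee_pos: [0.4664, -0.3145, 0.0301]
tool_rot: [[-0.002, 1.0, -0.029], [0.003, -0.029, -1.0], [-1.0, -0.003, -0.003]]
wrist_force: [0.6, 0.1, -1.5]
width: 0.0195
```

```bash
python3 - <<'E'
from h import *
st()
E
```

```text
t 20.37 p [ 0.4664 -0.3145  0.0301] yaw -1.66 tilt [-0.0025  0.0026] F [ 0.58  0.08 -1.49] M [0.02 0.06 0.04] w 0.0195
```

Call:
apply_moves --commands '[{"travel":[0.0005,0,0],"rot":[0,0,0]},{"travel":[0.001,0,0],"rot":[0,0,0]},{"travel":[0.001,0,0],"rot":[0,0,0]}]'

```text
t: 20.62
ee_pos: [0.4665, -0.3146, 0.0299]
tool_rot: [[-0.002, 1.0, -0.029], [0.002, -0.029, -1.0], [-1.0, -0.002, -0.002]]
wrist_force: [-2.8, 0.8, 5.7]
width: 0.02
```

Call:
apply_moves --commands '[{"travel":[0,0,0],"rot":[0,0,0]},{"travel":[0,0,0],"rot":[0,0,0]},{"travel":[0,0,0],"rot":[0,0,0]},{"travel":[0,0,0],"rot":[0,0,0]},{"travel":[0,0,0],"rot":[0,0,0]},{"travel":[0,0,0],"rot":[0,0,0]},{"travel":[0,0,0],"rot":[0,0,0]},{"travel":[0,0,0],"rot":[0,0,0]}]' --gripper 0.06

```text
t: 21.28
ee_pos: [0.4665, -0.3146, 0.0299]
tool_rot: [[-0.002, 1.0, -0.029], [0.002, -0.029, -1.0], [-1.0, -0.002, -0.002]]
wrist_force: [0.2, 0.1, -0.7]
width: 0.0594
```

Call:
apply_moves --commands '[{"travel":[-0.01,0,0],"rot":[0,0,0]},{"travel":[-0.03,0,0],"rot":[0,0,0]},{"travel":[-0.06,0,0],"rot":[0,0,0]},{"travel":[-0.1,0,0],"rot":[0,0,0]},{"travel":[-0.14,0,0],"rot":[0,0,0]},{"travel":[-0.17,-0.02,0.02],"rot":[0,0,0]},{"travel":[-0.17,-0.06,0.05],"rot":[0,0,0]},{"travel":[-0.17,-0.1,0.08],"rot":[0,0,0]},{"travel":[-0.17,-0.13,0.1],"rot":[0,0,0]},{"travel":[-0.17,-0.13,0.1],"rot":[0,0,0]}]'

```text
t: 22.12
ee_pos: [0.3299, -0.4137, 0.201]
tool_rot: [[-0.003, 0.999, -0.032], [0.0, -0.032, -0.999], [-1.0, -0.003, -0.0]]
wrist_force: [0.2, 0.2, -0.5]
width: 0.0602
```

```bash
python3 - <<'E'
from h import *
st()
d=cap('top'); W=cloud(d); s=cap('side'); S=cloud(s)
for n,w in(('top',W),('side',S)):
    print(n)
    for x in np.arange(.41,.62,.03):
        m=(abs(w[...,0]-x)<.012)&(abs(w[...,1]+.317)<.012)&(w[...,2]>.058)&(w[...,2]<.09); q=w[m]
        if len(q): print(' hook x%.2f'%x,len(q),'y',np.median(q[:,1]).round(4),'z',np.median(q[:,2]).round(4),'xmax',q[:,0].max().round(4))
# tray front top edge vs blocks: brown rim pts
    for y in(-.14,-.12,-.02,.0,.02):
        m=(abs(w[...,1]-y)<.008)&(w[...,2]>.026)&(w[...,2]<.042)&(w[...,0]>.57)&(w[...,0]<.68); q=w[m]
        print(' y',y,len(q),np.sort(q[:,0]).round(3)[::max(1,len(q)//8)].tolist())
    m=(w[...,2]>.05)&(w[...,2]<.095)&(w[...,0]>.62)&(w[...,0]<.70)&(abs(w[...,1]+.066)<.09)
    for sg in(-1,1):
        q=w[m&(np.sign(w[...,1]+.066)==sg)]
        if len(q): print(' cone',sg,len(q),np.median(q,0).round(3),q[:,2].max().round(3))
E
```

```text
t 22.12 p [ 0.3299 -0.4137  0.201 ] yaw -1.85 tilt [-0.0032  0.0002] F [ 0.23  0.21 -0.5 ] M [ 0.09 -0.04 -0.01] w 0.0602
top
 hook x0.41 31 y -0.3163 z 0.0766 xmax 0.4216
 hook x0.44 41 y -0.3159 z 0.0776 xmax 0.4505
 hook x0.47 50 y -0.3133 z 0.0765 xmax 0.4817
 hook x0.50 60 y -0.3136 z 0.0768 xmax 0.5119
 hook x0.53 35 y -0.3165 z 0.0733 xmax 0.5408
 hook x0.56 14 y -0.3193 z 0.0684 xmax 0.571
 hook x0.59 21 y -0.3202 z 0.0673 xmax 0.6017
 hook x0.62 1 y -0.3242 z 0.066 xmax 0.6083
 y -0.14 47 [0.592, 0.596, 0.598, 0.603, 0.606, 0.612, 0.617, 0.62, 0.624, 0.626]
 y -0.12 15 [0.622, 0.622, 0.623, 0.623, 0.624, 0.624, 0.625, 0.626, 0.626, 0.627, 0.629, 0.629, 0.629, 0.629, 0.63]
 y -0.02 22 [0.593, 0.6, 0.609, 0.626, 0.628, 0.629, 0.629, 0.63, 0.631, 0.633, 0.634]
 y 0.0 26 [0.601, 0.609, 0.615, 0.619, 0.626, 0.628, 0.629, 0.632, 0.634]
 y 0.02 55 [0.6, 0.604, 0.609, 0.613, 0.617, 0.622, 0.626, 0.629, 0.635, 0.642]
side
 hook x0.41 1 y -0.3289 z 0.0668 xmax 0.4216
 hook x0.56 9 y -0.3217 z 0.0681 xmax 0.5692
 hook x0.59 14 y -0.3223 z 0.0669 xmax 0.6016
 hook x0.62 5 y -0.3253 z 0.0644 xmax 0.611
 y -0.14 0 []
 y -0.12 0 []
 y -0.02 26 [0.597, 0.629, 0.631, 0.635, 0.653, 0.661, 0.663, 0.667, 0.669]
 y 0.0 30 [0.6, 0.605, 0.609, 0.613, 0.618, 0.626, 0.629, 0.633, 0.637, 0.654]
 y 0.02 46 [0.601, 0.609, 0.615, 0.621, 0.628, 0.633, 0.637, 0.649, 0.662, 0.678]
 cone 1 2 [ 0.662 -0.013  0.053] 0.054
```

```bash
python3 - <<'E'
from h import *
d=load('top'); g=d['color'].astype(int)
u,v=proj(d,[.665,-.066,.05]).astype(int)
m=np.zeros(g.shape[:2],np.uint8); R=np.s_[v-14:v+14,u-34:u+34]
m[R]=((g[R][...,2]>140)&(g[R][...,1]>120)&(g[R][...,0]>95)&(g[R][...,2]-g[R][...,0]<90)).astype(np.uint8)
n,l,s,c=cv2.connectedComponentsWithStats(m)
for i in range(1,n):
    if s[i,4]>25: print('blob',s[i].tolist(),c[i].round(1),'at z=.03',ray(d,*c[i],.03).round(3))
print('px of 38mm foot',364.5*.038/1.2)
print(bot.hand_in()); st()
E
```

```text
blob [230, 145, 9, 18, 115] [234.2 153.3] at z=.03 [0.688 0.037 0.03 ]
blob [240, 145, 57, 24, 425] [275.5 150.8] at z=.03 [ 0.706 -0.105  0.03 ]
blob [242, 156, 16, 9, 76] [248.4 160. ] at z=.03 [ 0.667 -0.013  0.03 ]
blob [274, 159, 14, 9, 82] [279.4 163.2] at z=.03 [ 0.662 -0.12   0.03 ]
blob [231, 167, 13, 6, 28] [236.8 171. ] at z=.03 [0.625 0.024 0.03 ]
px of 38mm foot 11.5425
the job is handed in; nothing more can be done
None
the job is handed in; nothing more can be done
```

The tray is drawn out onto both stop blocks and the hook is back in its cradle. I handed the job in at about 22 s; no verdict is given.

**Grasp:** The first grasp closed on air because the fingertips really stood about 39 mm higher than the reported pose implied. I measured that with the camera, corrected for it and took the larger brown hook from the cradle. Nothing was touched in the failed attempt.

**Pull:** The hook dropped into the brass handle without touching it. The tray slid with about 5 N until the pull rose on contact. I then settled it at about 14 N, with one reading of 15.4 N, which works out to roughly 4.5–6 N on each block. There was no direct reading per block. The toe lifted the handle by up to about 7 N during the pull.

**Last checks:**
- **Tray:** the front edge touches both blocks and lies about 2.1–2.4° off the robot's axis. That matches the case, so the tray sits square.
- **Unhooking:** the forces stayed near zero throughout.
- **Hook:** it lies level in the cradle, with the handle top at 77 mm and the rod top at 67 mm.
- **Cones:** they stood upright in the last picture, taken at stop contact. The colour check just before handing in put both where they should be. The depth camera could not confirm this, as it gave almost no reading on them.
- **Other items:** I did not measure the ring box and the two stands again. No unexpected contact force showed up.

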